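Fill the plug rack and offer up the retaining plate

TASK

Stand the two loose turned plugs upright in the two empty pockets of the wooden rack, so that both rows are full. Then lift the drilled aluminium plate by its handle, carry it over the little lathe without bumping anything, and finish with it hovering level about a centimetre above the plug tops, square to the rack with every hole centred over its plug and touching nothing. Finish while still holding it there, without lowering it or letting go, and leave the other things on the bench alone.

Things in the scene. Friction and masses are not known exactly. Their poses are not given: they have to be found in the camera images.
- rack: dark wooden block 200 x 150 x 20 mm fixed at right (-y), with two rows of three blind round pockets, 39 mm diameter, 12 mm deep (floors 8 mm above the bench); pitch 62 mm along its x (the rows), rows 76 mm apart along its y. A seated plug's top is 68 mm above the bench. Origin: centre of its underside; x along the rows
- rack_hole0 (a point): centre of the mouth (20 mm above the bench) of the near right pocket of the rack, holding a plug at the start
- rack_hole1 (a point): centre of the mouth (20 mm above the bench) of the middle right pocket of the rack, holding a plug at the start
- rack_hole2 (a point): centre of the mouth (20 mm above the bench) of the far right pocket of the rack, holding a plug at the start
- rack_hole3 (a point): centre of the mouth (20 mm above the bench) of the near left pocket of the rack, empty at the start
- rack_hole4 (a point): centre of the mouth (20 mm above the bench) of the middle left pocket of the rack, holding a plug at the start
- rack_hole5 (a point): centre of the mouth (20 mm above the bench) of the far left pocket of the rack, empty at the start
- plug0: turned pale-wood plug: round base 34 mm diameter and 24 mm tall (foot bevelled 4 mm), then a round neck 16 mm diameter up to 60 mm; stands upright; 30 g; origin at the centre of its underside, z up the neck; already standing in the rack, in rack_hole0
- plug1: turned pale-wood plug: round base 34 mm diameter and 24 mm tall (foot bevelled 4 mm), then a round neck 16 mm diameter up to 60 mm; stands upright; 30 g; origin at the centre of its underside, z up the neck; already standing in the rack, in rack_hole1
- plug2: turned pale-wood plug: round base 34 mm diameter and 24 mm tall (foot bevelled 4 mm), then a round neck 16 mm diameter up to 60 mm; stands upright; 30 g; origin at the centre of its underside, z up the neck; already standing in the rack, in rack_hole2
- plug3: turned pale-wood plug: round base 34 mm diameter and 24 mm tall (foot bevelled 4 mm), then a round neck 16 mm diameter up to 60 mm; stands upright; 30 g; origin at the centre of its underside, z up the neck; loose, standing on the bench between rack and lathe
- plug4: turned pale-wood plug: round base 34 mm diameter and 24 mm tall (foot bevelled 4 mm), then a round neck 16 mm diameter up to 60 mm; stands upright; 30 g; origin at the centre of its underside, z up the neck; already standing in the rack, in rack_hole4
- plug5: turned pale-wood plug: round base 34 mm diameter and 24 mm tall (foot bevelled 4 mm), then a round neck 16 mm diameter up to 60 mm; stands upright; 30 g; origin at the centre of its underside, z up the neck; loose, standing on the bench between rack and lathe
- plate: aluminium plate 200 x 150 x 5 mm, 360 g, flat on the bench at left (+y), with six 25 mm holes in the rack's pattern (symmetric by a half turn). Steel bar handle on top, centred, along plate x: 80 long, 14 wide, from 32 to 52 mm above the plate's underside, on two posts 34 mm either side of centre. Origin: centre of the plate's underside; x along its length and handle
- lathe: small bench lathe fixed to the bench between plate and rack, 440 mm long (about 450 mm over its handwheel), 70 mm wide, at most 110 mm tall, lying about along world x, headstock at the far end; origin at the centre of its underside, x along its bed
- glue: small white glue bottle with a red cap, 28 mm diameter, 85 mm tall, somewhere among the loose plugs; origin under its centre. Leave it alone
- sanding_block: cork sanding block 70 x 45 x 28 mm, beyond the loose plugs; origin under its centre. Leave it alone
- wrench: steel wrench 160 mm long lying between plate and lathe headstock; origin under its middle. Leave it alone
- screwdriver: screwdriver 180 mm long lying beyond the rack; origin under its middle. Leave it alone
- water: clear water bottle, 64 mm diameter, 200 mm tall, at the back, right of the lathe headstock; origin under its centre. Leave it alone
- spray: white spray bottle with a yellow head, 76 mm diameter, about 230 mm tall, beyond the plate at the left; origin under its centre. Leave it alone
Not all that is in view belongs to the job. Leave any purple look-alike of the plug4 alone.

How it is judged (in metres and radians):
On the way, in this order (a step that is already met when the one before it is completed fails the run):
1. all six pockets hold an upright plug, let go, while the plate still lies where it was (horizontal distance between plug0 and rack_hole0 below 0.007 m and z of each of plug0, plug1, plug2, plug4 in the frame of rack below 0.012 m and angle between each of plug0, plug1, plug2, plug4's own z axis and vertical below 0.12 rad and horizontal distance between plug1 and rack_hole1 below 0.007 m and horizontal distance between plug2 and rack_hole2 below 0.007 m and horizontal distance between plug4 and rack_hole4 below 0.007 m and ((horizontal distance between plug3 and rack_hole3 below 0.007 m and z of plug3 in the frame of rack below 0.012 m and angle between plug3's own z axis and vertical below 0.12 rad) or (horizontal distance between plug5 and rack_hole3 below 0.007 m and z of plug5 in the frame of rack below 0.012 m and angle between plug5's own z axis and vertical below 0.12 rad)) and ((horizontal distance between plug3 and rack_hole5 below 0.007 m and z of plug3 in the frame of rack below 0.012 m and angle between plug3's own z axis and vertical below 0.12 rad) or (horizontal distance between plug5 and rack_hole5 below 0.007 m and z of plug5 in the frame of rack below 0.012 m and angle between plug5's own z axis and vertical below 0.12 rad)) and contact force between the fingers and plug0 below 0.1 N and contact force between the fingers and plug1 below 0.1 N and contact force between the fingers and plug2 below 0.1 N and contact force between the fingers and plug3 below 0.1 N and contact force between the fingers and plug4 below 0.1 N and contact force between the fingers and plug5 below 0.1 N and distance of plate from where it was at the start of the episode below 0.03 m), for 0.2 s.
2. the plate is lifted off the bench in the fingers (height (world z) of plate above 0.06 m and contact force between the fingers and plate above 1 N), for 0.1 s.
At the end, for the whole second after the job is handed in: Six plugs upright on the pocket floors, free of the fingers; plate held still in the fingers, underside 3 to 22 mm above the plug tops, centre within 6 mm of the rack's, parallel within 0.08 rad, level within 0.07 rad, touching no plug, rack or lathe (horizontal distance between plug0 and rack_hole0 below 0.007 m and z of each of plug0, plug1, plug2, plug4 in the frame of rack below 0.012 m and angle between each of plug0, plug1, plug2, plug4's own z axis and vertical below 0.12 rad and horizontal distance between plug1 and rack_hole1 below 0.007 m and horizontal distance between plug2 and rack_hole2 below 0.007 m and horizontal distance between plug4 and rack_hole4 below 0.007 m and ((horizontal distance between plug3 and rack_hole3 below 0.007 m and z of plug3 in the frame of rack below 0.012 m and angle between plug3's own z axis and vertical below 0.12 rad) or (horizontal distance between plug5 and rack_hole3 below 0.007 m and z of plug5 in the frame of rack below 0.012 m and angle between plug5's own z axis and vertical below 0.12 rad)) and ((horizontal distance between plug3 and rack_hole5 below 0.007 m and z of plug3 in the frame of rack below 0.012 m and angle between plug3's own z axis and vertical below 0.12 rad) or (horizontal distance between plug5 and rack_hole5 below 0.007 m and z of plug5 in the frame of rack below 0.012 m and angle between plug5's own z axis and vertical below 0.12 rad)) and contact force between each of the fingers, plate and plug0 below 0.1 N and contact force between each of the fingers, plate and plug1 below 0.1 N and contact force between each of the fingers, plate and plug2 below 0.1 N and contact force between each of the fingers, plate and plug3 below 0.1 N and contact force between each of the fingers, plate and plug4 below 0.1 N and contact force between each of the fingers, plate and plug5 below 0.1 N and contact force between plate and rack below 0.1 N and contact force between plate and lathe below 0.1 N and contact force between the fingers and plate above 1 N and horizontal distance between plate and rack below 0.006 m and angle between the x axis of plate and the x axis of rack, either way round below 0.08 rad and angle between plate's own z axis and vertical below 0.07 rad and z of plate in the frame of rack between 0.071 and 0.09 m and linear speed of plate below 0.02 m/s); the arm keeps its last pose, push and grip.
It fails at once if the plate bumps the lathe, the rack or a plug (over 1 N) (contact force between plate and lathe above 1 N or contact force between plate and rack above 1 N or contact force between plate and plug0 above 1 N or contact force between plate and plug1 above 1 N or contact force between plate and plug2 above 1 N or contact force between plate and plug3 above 1 N or contact force between plate and plug4 above 1 N or contact force between plate and plug5 above 1 N).
It fails at once if another thing on the bench is moved by more than 20 mm (distance of any of glue, sanding_block, wrench, screwdriver, water, spray from where it was at the start of the episode above 0.02 m).
It also fails if it takes over 69 s, if anything falls off the work surface, if the arm or the gripper's body presses on something with over 40 N, if the wrist force passes 120 N, or if a joint passes its speed limit or range.

ROBOT

A 7-joint arm with a two-finger parallel gripper is mounted at the origin on the work surface. World frame = base frame: x ahead of the robot, y to its left, z up, the work surface at z = 0. Lengths are in mm, angles in rad, forces in N, time in s.
With the tool pointing down it reaches from about 400 to 900 mm from the base axis. Payload 5.6 kg.
Tool frame: the origin (TCP) lies at the very end of the fingers, on their centre line; the grasp point (between the pads) lies 19 mm behind it; z points along the fingers, y is the direction in which the jaws open and shut (so a half turn about z gives the same grasp; the last joint's range is limited). The gripper opens to 92 mm and grips with 3 to 60 N. Pads are 20 mm wide; open, the fingers measure 128 mm over their backs; the gripper's body (75 mm by 189 mm) begins 69 mm behind the grasp point.
Start: joints at [-1.319, 0.468, -0.012, 1.603, 0.006, 1.071, -0.056], TCP at [188.898, 621.954, 214.592] pointing down, gripper open.
Joint ranges: [-2.53, 2.53], [-0.31, 2.02], [-1.57, 1.55], [0.28, 2.44], [-1.29, 4.43], [0.15, 1.84], [-2.92, 2.92]. Speed limits (rad/s): [2.57, 2.57, 3.14, 3.14, 3.14, 3.14, 3.14].

INTERFACE

Orientations are given as a unit quaternion [x, y, z, w].
In Python, from station import sensors, get_image, job_done gives the robot as it stands. The module is installed in compiled form; this text tells all that it offers.
- The arm moves only by the tool apply_moves, never from a script. Its argument "series" is a list of rows, each an object of numbers: "x", "y", "z": the shift along the tool's x, y, z in m; "wx", "wy", "wz": the turn, a rotation vector about the tool's x, y, z in rad; "jaw": the opening, from 0 (shut) to 1 (fully open). A call has exactly 5 rows; each row shifts and turns the commanded pose from where the row before left it, along the tool's axes as they then stand; what a row does not reach is not made up. A row lasts 1/12 s, in which the tool goes at most 41.7 mm and 7.16 degrees, less where a joint would pass 70% of its speed; a pose out of reach is approached as far as the arm can. A call with a gripper value outside its range is refused whole. The fingers move at their own pace and stop on an object; the grip force is fixed at half the most. Time passes only in rows, so rows that do not move let the fingers close, or fill a call up. It gives the time, the measured TCP pose, the force and the opening at its end, in the units of the state.
- sensors.get_state(): the state, without advancing time (a new reading comes with each control period).
- get_image(name): name is "scene" or "top" or "wrist"; returns a dict with "img" (480x640x3 uint8, red, green, blue), "range_z" (480x640 float32, mm along the optical axis (not along the pixel's ray), 0 where there is no reading), "fx", "fy", "cx", "cy" (pixels), "rvec" (rotation vector, rad) and "tvec" (3), from world to camera coordinates, as OpenCV has them. Camera axes: x right, y down, z forward; pixel columns grow to the right and rows downward; lengths in mm; the calibration is good to about 2 mm. A picture is of the moment at which its call begins.
- job_done(): hands the job in, once; it reports no verdict.
The state is a dict: "t": time; "q": joint angles; "qvel": joint speeds; "effort": joint torques, N m; "position": TCP position; "ee_rot": TCP orientation; "wrist_force": force on the tool from outside, world axes, zero at the start; "torque": the same for the moment, N m; "grip_width": opening from 0.0 (shut) to 1.0 (fully open).
Only numpy, scipy, OpenCV 4.12 (cv2) and the standard library are available. Lean on these libraries where they do the work, as an engineer would, in place of code of your own. Each camera call takes 0.05 s, during which the arm holds its last target.

## Working session

There is one attempt and no reset: what is moved stays moved. The work goes in short steps, Python scripts to look and compute and a tool call to move; the robot and the scene stay as the last step left them, time stands still between calls to the robot, and variables do not carry over. Pictures are saved under pics/ and viewed, and the job is handed in when it is done.

Besides the shell and the picture viewer there is one more tool, called after "Request:" by a JSON object that holds its "api" and its "payload", one argument or row to a line. apply_moves: Moves the arm, as the interface text tells. Its arguments: {"type":"object","properties":{"series":{"type":"array"}},"required":["series"]}

```bash
mkdir -p pics
python3 - <<'E'
from station import sensors,get_image
import cv2
print(sensors.get_state())
for n in("scene","top","wrist"):
    d=get_image(n); cv2.imwrite(f"pics/{n}0.png",d["img"][:,:,::-1]); print(n,d["fx"],d["cx"],d["cy"],d["rvec"],d["tvec"])
E
```

```text
{'t': 0.0, 'q': array([-1.31898711,  0.46840562, -0.01158276,  1.60362019,  0.00601187,
        1.07138855, -0.05628778]), 'qvel': array([ 0.00068275, -0.00142473,  0.0001652 , -0.000826  , -0.00062976,
        0.00057784, -0.00072715]), 'effort': array([-2.35074567e-04, -5.20578754e+01, -1.31694708e-02, -2.43758726e+01,
       -5.68610395e-02,  1.72233809e-02,  1.55660250e-04]), 'position': array([188.77537492, 621.37425965, 213.62330912]), 'ee_rot': array([ 1.46902967e-01,  9.89150504e-01, -8.91861866e-04, -5.97549376e-05]), 'wrist_force': array([-0.05975616,  0.34160011,  0.98359958]), 'torque': array([ 0.0028119 ,  0.03550304, -0.02274651]), 'grip_width': 1.001946199384803}
scene 609.7390554927973 312.21579129595364 234.81659212026008 [ 2.01617817  0.8143992  -0.46610573] [-436.90895113 -168.78817626 1639.97779512]
top 584.6094110744758 325.1583753192663 233.08826386837006 [ 2.17044006 -2.17686534  0.11197891] [  16.19250816  577.96080266 1510.31377421]
wrist 414.896138648082 323.71084519862336 236.0346061717476 [-2.35832768 -1.74732    -0.21451098] [-649.07193735  -26.90372231  390.27010938]
```

View pics/scene0.png

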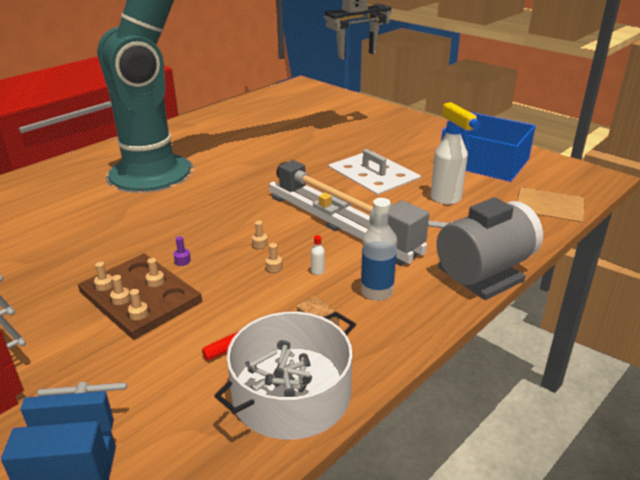

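View pics/top0.png

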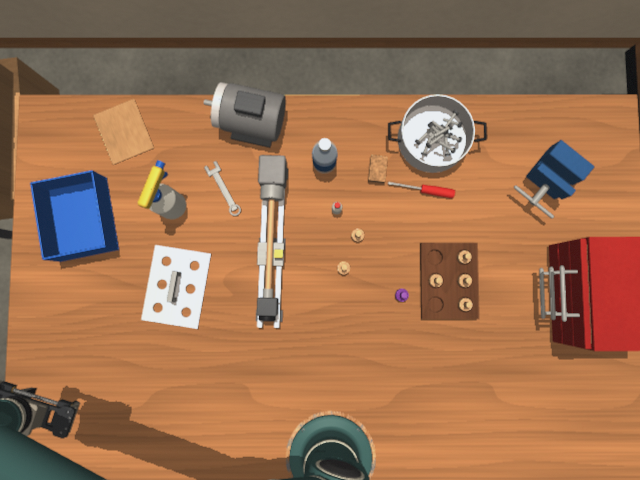

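View pics/wrist0.png

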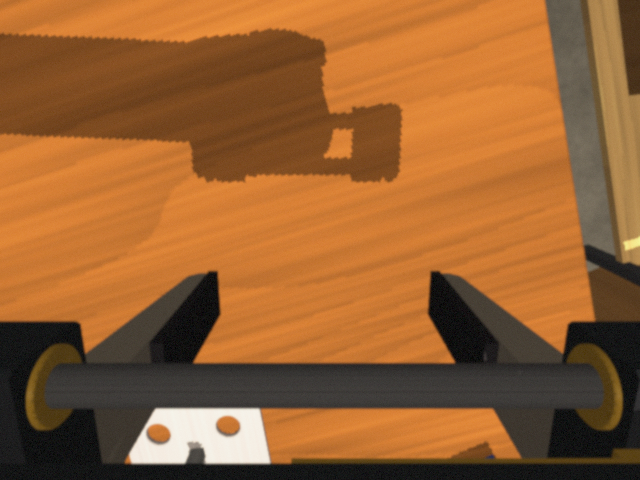

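The top view shows the loose pale plugs at (358,236) and (344,268), with the purple look-alike at (402,295) and the glue at (337,209). The rack is at (449,281) with empty pockets at (435,256) and (435,304). The plate is at (176,287) and the lathe at (270,240). Next I'll measure from depth and enlarged crops.

```bash
cat > h.py <<'E'
import numpy as np, cv2
from station import sensors,get_image
def cam(n):
    d=get_image(n); d["R"]=cv2.Rodrigues(np.array(d["rvec"],float))[0]; d["t"]=np.array(d["tvec"],float).ravel()
    v,u=np.mgrid[0:480,0:640]; z=d["range_z"].astype(float)
    p=np.stack([(u-d["cx"])/d["fx"]*z,(v-d["cy"])/d["fy"]*z,z],-1)
    d["W"]=(p-d["t"])@d["R"]; d["W"][z==0]=np.nan
    return d
def onz(d,u,v,z):
    r=np.array([(u-d["cx"])/d["fx"],(v-d["cy"])/d["fy"],1])@d["R"]; c=-d["t"]@d["R"]
    return c+r*(z-c[2])/r[2]
def crop(d,u0,v0,u1,v1,s,f):
    cv2.imwrite(f,cv2.resize(d["img"][v0:v1,u0:u1,::-1],None,fx=s,fy=s,interpolation=cv2.INTER_CUBIC))
E
python3 - <<'E'
from h import *
d=cam("top"); np.savez("top0.npz",W=d["W"],img=d["img"])
crop(d,320,190,490,330,4.5,"pics/t_r.png"); crop(d,130,160,300,335,3.4,"pics/t_p.png")
W=d["W"]
for n,(u,v) in dict(bench=(300,350),plugA=(358,235),plugB=(344,268),purp=(402,295),glue=(337,206),rack=(450,300),p0=(465,304),plate=(160,310),handle=(175,290),head=(272,170),tail=(268,308),bedcar=(278,254),cork=(377,168)).items(): print(n,W[v,u].round(1))
E
```

```text
bench [271.7  81.6  -5.4]
plugA [569.4 -69.8  63.4]
plugB [484.9 -33.4  57.9]
purp [ 415.6 -181.    59.6]
glue [640.9 -15.5  90.1]
rack [nan nan nan]
p0 [ 392.1 -343.1   52.7]
plate [377.8 450.9   1.9]
handle [430.2 403.   39.7]
head [729.8 148.2 110.3]
tail [384.7 157.8  91.1]
bedcar [520.8 135.3  67.6]
cork [ 751.6 -124.    28.8]
```

View pics/t_r.png

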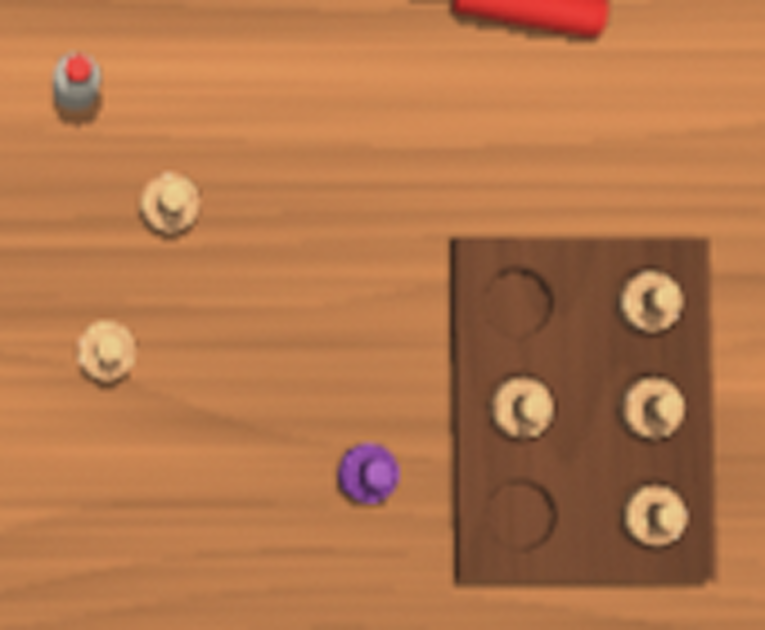

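View pics/t_p.png

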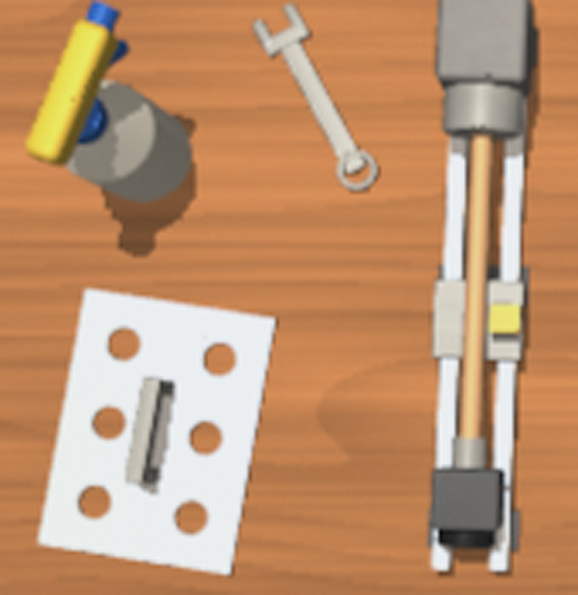

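Both loose plugs are pale in the enlarged crop, at (170,203) and (106,350), and the purple look-alike is at (368,473). The two empty pockets are at (520,302) and (522,515).

```bash
cat > m.py <<'E'
from h import *
d=cam("top"); img=d["img"]; hsv=cv2.cvtColor(img,cv2.COLOR_RGB2HSV)
f=lambda x,y:(320+x/4.5-.39,190+y/4.5-.39)
for n,x,y in (("A",171,202),("B",107,349)):
    print(n,"top",onz(d,*f(x,y),60)[:2].round(1))
for n,x,y in (("A",169,205),("B",106,352)): print(n,"base",onz(d,*f(x,y),24)[:2].round(1))
C=np.array([onz(d,*f(x,y),20)[:2] for x,y in ((453,238),(708,238),(714,581),(456,584))]); print("rack corners",C.round(1),C.mean(0).round(1),"sides",np.linalg.norm(C-np.roll(C,-1,0),axis=1).round(1))
ex=C[0]-C[3]+C[1]-C[2]; ey=C[0]-C[1]+C[3]-C[2]; print("yaw",np.arctan2(ex[1],ex[0]),np.arctan2(-ey[0],ey[1]))
P=np.array([onz(d,*f(x,y),24+8)[:2] for x,y in ((654,516),(653,408),(651,301),(523,408))]); print("plug bases",P.round(1))
P=np.array([onz(d,*f(x,y),20)[:2] for x,y in ((522,515),(520,302))]); print("pockets",P.round(1))
# plate
W=(img.min(2)>185).astype(np.uint8); W[:,:135]=0;W[:,222:]=0;W[:240]=0
W=cv2.morphologyEx(W,cv2.MORPH_CLOSE,np.ones((3,3)))
c=max(cv2.findContours(W,0,cv2.CHAIN_APPROX_NONE)[0],key=cv2.contourArea)
r=cv2.minAreaRect(c);b=cv2.boxPoints(r)
Q=np.array([onz(d,*p,5)[:2] for p in b]); print("plate",r,Q.round(1),Q.mean(0).round(1),np.linalg.norm(Q-np.roll(Q,-1,0),axis=1).round(1))
g=lambda x,y:(130+x/3.4-.35,160+y/3.4-.35)
H=np.array([onz(d,*g(x,y),5)[:2] for x,y in ((124,344),(108,422),(94,501),(219,359),(205,437),(191,517))]); print("holes",H.round(1),H.mean(0).round(1)); e=H[0]-H[2]+H[3]-H[5]; print("yaw",np.arctan2(e[1],e[0]))
L=[(440,60),(527,80),(432,570),(508,570)]
for n,p,z in (("wrenchend",(358,190),5),("headL",(440,80),110),("headR",(527,80),110),("bedL",(434,572),20),("bedR",(508,572),20),("spray",(130,190),50)): print(n,onz(d,*g(*p),z)[:2].round(0))
E
python3 m.py
```

```text
A top [571. -69.]
B top [487.  -31.8]
A base [572.7 -70. ]
B base [486.7 -32.5]
rack corners [[ 553.1 -237. ]
 [ 552.7 -387. ]
 [ 353.  -384.8]
 [ 351.8 -234.9]] [ 452.7 -310.9] sides [150.  199.7 149.9 201.4]
yaw -0.01079372359211813 0.002633556725784843
plug bases [[ 390.9 -348. ]
 [ 453.  -349.1]
 [ 515.1 -349.5]
 [ 453.2 -273.6]]
pockets [[ 391.4 -274. ]
 [ 515.4 -275.6]]
plate ((175.73670959472656, 286.27447509765625), (56.81553649902344, 77.2072525024414), 10.12467098236084) [[353.9 499.4]
 [554.3 468.8]
 [527.2 319.6]
 [327.4 352. ]] [440.7 409.9] [202.7 151.7 202.4 149.8]
holes [[507.4 437. ]
 [446.7 448. ]
 [385.8 457.4]
 [495.5 362.6]
 [434.9 372.4]
 [373.2 382. ]] [440.6 409.9]
yaw -0.16159609537264305
wrenchend [628. 256.]
headL [696. 180.]
headR [696. 116.]
bedL [331. 192.]
bedR [331. 135.]
spray [623. 423.]
```

Measured: the rack centre is about (453,-311) with yaw -0.011, and the plate is about (440.6,409.9) with yaw -0.162. Sides and pitches match the sizes given. I'll square the jaws to world y and head for plug B.

Request:
{"api": "apply_moves", "payload": {
  "series": [
    {"wz": -0.0985,"jaw": 0.5},
    {"wz": -0.0985,"jaw": 0.5},
    {"wz": -0.0985,"jaw": 0.5},
    {"x": -0.019,"y": -0.035,"jaw": 0.5},
    {"x": -0.019,"y": -0.035,"jaw": 0.5}
  ]
}}

```text
schema error: expected keys x, y, z, wx, wy, wz, jaw
```

Request:
{"api": "apply_moves", "payload": {
  "series": [
    {"x": -0.019,"y": -0.035,"jaw": 0.5},
    {"x": -0.019,"y": -0.035,"jaw": 0.5},
    {"x": -0.019,"y": -0.035,"jaw": 0.5},
    {"x": -0.019,"y": -0.035,"jaw": 0.5},
    {"x": -0.019,"y": -0.035,"jaw": 0.5}
  ]
}}

```text
schema error: expected keys x, y, z, wx, wy, wz, jaw
```

Request:
{"api": "apply_moves", "payload": {
  "series": [
    {"x": -0.019,"y": -0.035,"jaw": 0.5},
    {"x": -0.019,"y": -0.035,"jaw": 0.5},
    {"x": -0.019,"y": -0.035,"jaw": 0.5},
    {"x": -0.019,"y": -0.035,"jaw": 0.5},
    {"x": -0.019,"y": -0.035,"jaw": 0.5}
  ]
}}

```text
schema error: expected keys x, y, z, wx, wy, wz, jaw
```

All keys are needed in every row.

Request:
{"api": "apply_moves", "payload": {
  "series": [
    {"x": 0,"y": 0,"z": 0,"wx": 0,"wy": 0,"wz": -0.0985,"jaw": 0.5},
    {"x": 0,"y": 0,"z": 0,"wx": 0,"wy": 0,"wz": -0.0985,"jaw": 0.5},
    {"x": 0,"y": 0,"z": 0,"wx": 0,"wy": 0,"wz": -0.0985,"jaw": 0.5},
    {"x": -0.019,"y": -0.035,"z": 0,"wx": 0,"wy": 0,"wz": 0,"jaw": 0.5},
    {"x": -0.019,"y": -0.035,"z": 0,"wx": 0,"wy": 0,"wz": 0,"jaw": 0.5}
  ]
}}

```text
t: 0.67
position: [225.4, 552.2, 213.7]
ee_rot: [-0.003, 1.0, -0.0, -0.001]
wrist_force: [0.2, -0.0, 0.5]
grip_width: 0.658
```

Request:
{"api": "apply_moves", "payload": {
  "series": [
    {"x": -0.0195,"y": -0.035,"z": 0,"wx": 0,"wy": 0,"wz": 0,"jaw": 0.5},
    {"x": -0.0195,"y": -0.035,"z": 0,"wx": 0,"wy": 0,"wz": 0,"jaw": 0.5},
    {"x": -0.0195,"y": -0.035,"z": 0,"wx": 0,"wy": 0,"wz": 0,"jaw": 0.5},
    {"x": -0.0195,"y": -0.035,"z": 0,"wx": 0,"wy": 0,"wz": 0,"jaw": 0.5},
    {"x": -0.0195,"y": -0.035,"z": 0,"wx": 0,"wy": 0,"wz": 0,"jaw": 0.5}
  ]
}}

```text
t: 1.08
position: [325.1, 375.2, 214.7]
ee_rot: [-0.0, 1.0, 0.0, 0.0]
wrist_force: [0.1, 1.1, -0.2]
grip_width: 0.497
```

Request:
{"api": "apply_moves", "payload": {
  "series": [
    {"x": -0.0195,"y": -0.035,"z": 0,"wx": 0,"wy": 0,"wz": 0,"jaw": 0.5},
    {"x": -0.0195,"y": -0.035,"z": 0,"wx": 0,"wy": 0,"wz": 0,"jaw": 0.5},
    {"x": -0.0195,"y": -0.035,"z": 0,"wx": 0,"wy": 0,"wz": 0,"jaw": 0.5},
    {"x": -0.0195,"y": -0.035,"z": 0,"wx": 0,"wy": 0,"wz": 0,"jaw": 0.5},
    {"x": -0.0195,"y": -0.035,"z": 0,"wx": 0,"wy": 0,"wz": 0,"jaw": 0.5}
  ]
}}

```text
t: 1.5
position: [422.7, 200.3, 214.9]
ee_rot: [-0.0, 1.0, 0.0, 0.0]
wrist_force: [0.2, 0.0, 0.5]
grip_width: 0.5
```

Request:
{"api": "apply_moves", "payload": {
  "series": [
    {"x": -0.013,"y": -0.038,"z": 0,"wx": 0,"wy": 0,"wz": 0,"jaw": 0.5},
    {"x": -0.013,"y": -0.038,"z": 0,"wx": 0,"wy": 0,"wz": 0,"jaw": 0.5},
    {"x": -0.013,"y": -0.038,"z": 0,"wx": 0,"wy": 0,"wz": 0,"jaw": 0.5},
    {"x": -0.013,"y": -0.038,"z": 0,"wx": 0,"wy": 0,"wz": 0,"jaw": 0.5},
    {"x": -0.013,"y": -0.038,"z": 0,"wx": 0,"wy": 0,"wz": 0,"jaw": 0.5}
  ]
}}

```text
t: 1.92
position: [487.6, 10.2, 214.9]
ee_rot: [-0.0, 1.0, 0.0, 0.0]
wrist_force: [1.4, -0.1, 0.1]
grip_width: 0.499
```

Request:
{"api": "apply_moves", "payload": {
  "series": [
    {"x": 0,"y": -0.032,"z": 0,"wx": 0,"wy": 0,"wz": 0,"jaw": 0.5},
    {"x": 0,"y": -0.01,"z": 0.02,"wx": 0,"wy": 0,"wz": 0,"jaw": 0.5},
    {"x": 0,"y": 0,"z": 0.03,"wx": 0,"wy": 0,"wz": 0,"jaw": 0.5},
    {"x": 0,"y": 0,"z": 0.03,"wx": 0,"wy": 0,"wz": 0,"jaw": 0.5},
    {"x": 0,"y": 0,"z": 0,"wx": 0,"wy": 0,"wz": 0,"jaw": 0.5}
  ]
}}

```text
t: 2.33
position: [483.5, -30.1, 130.3]
ee_rot: [0.0, 1.0, -0.0, -0.004]
wrist_force: [-0.2, -0.3, -0.9]
grip_width: 0.499
```

Run:
```python
from h import *
d=cam("wrist"); cv2.imwrite("pics/w1.png",d["img"][:,:,::-1])
np.savez("w1.npz",W=d["W"]); print(-d["t"]@d["R"], d["R"][2])
```

```text
[416.50148701 -30.01651405 301.24644016] [ 2.35123347e-01 -6.73468749e-04 -9.71965307e-01]
```

View pics/w1.png

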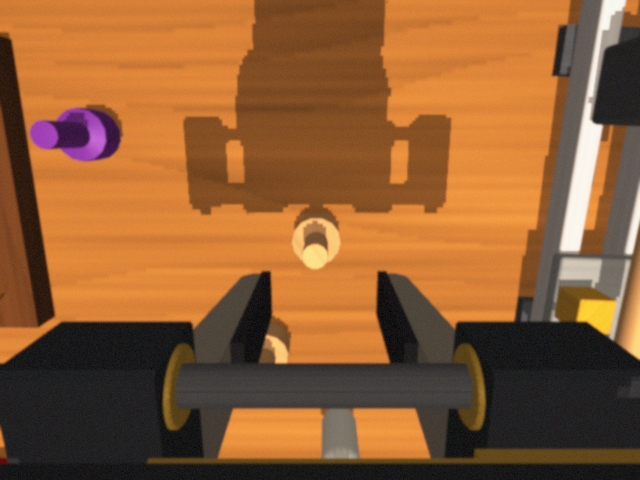

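The wrist view shows plug B centred between the fingers, with its neck top at (315,257) and base centre at (316,242). Purple is at (80,134). I'll check its position.

Run:
```python
from h import *
d=cam("wrist"); s=sensors.get_state(); print(s["position"],s["ee_rot"])
print(onz(d,315,257,60),onz(d,316,242,24))
```

```text
[486.85708646 -29.91466303 134.445701  ] [-2.77169705e-04  9.99999458e-01 -1.71789964e-04 -9.88640480e-04]
[490.44912825 -35.39419711  60.        ] [490.34498796 -35.44364838  24.        ]
```

That was stale (the arm was still settling), so I'll re-take the picture.

Run:
```python
from h import *
d=cam("wrist"); s=sensors.get_state(); print(s["position"]); crop(d,230,180,400,310,4.5,"pics/w2.png")
import pickle; pickle.dump({k:d[k] for k in("R","t","fx","fy","cx","cy")},open("w2.pkl","wb"))
```

```text
[487.9535584  -29.78608905 135.53822558]
```

View pics/w2.png

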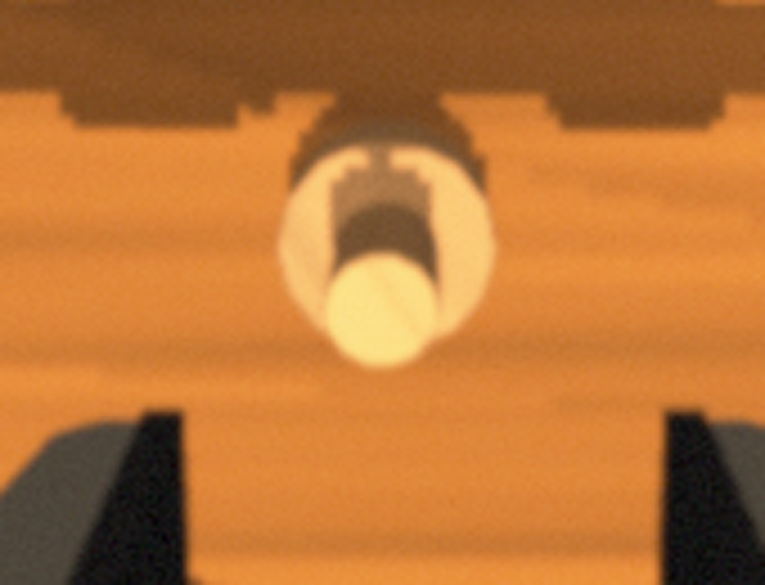

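Run:
```python
from h import *
import pickle; d=pickle.load(open("w2.pkl","rb"))
f=lambda x,y:(230+x/4.5-.39,180+y/4.5-.39)
print(onz(d,*f(382,310),60),onz(d,*f(387,247),24)); 
p=d["R"]@np.array([487.95,-29.8,135.5])+d["t"]; print("tcp px",p[0]/p[2]*d["fx"]+d["cx"],p[1]/p[2]*d["fy"]+d["cy"])
```

```text
[487.5381906  -35.57915002  60.        ] [487.53436505 -35.58162551  24.        ]
tcp px 324.0075929050161 296.2674360776305
```

The wrist gives (487.5,-35.6) and the top camera (487,-32). The jaws self-centre along y, so I'll use y≈-34.8 and descend to TCP z≈29.

Request:
{"api": "apply_moves", "payload": {
  "series": [
    {"x": 0.0005,"y": -0.005,"z": 0.025,"wx": 0,"wy": 0,"wz": 0,"jaw": 0.5},
    {"x": 0,"y": 0,"z": 0.03,"wx": 0,"wy": 0,"wz": 0,"jaw": 0.5},
    {"x": 0,"y": 0,"z": 0.03,"wx": 0,"wy": 0,"wz": 0,"jaw": 0.5},
    {"x": 0,"y": 0,"z": 0.02,"wx": 0,"wy": 0,"wz": 0,"jaw": 0.5},
    {"x": 0,"y": 0,"z": 0,"wx": 0,"wy": 0,"wz": 0,"jaw": 0.5}
  ]
}}

```text
t: 2.9
position: [485.9, -34.4, 28.2]
ee_rot: [-0.001, 1.0, 0.0, -0.002]
wrist_force: [-0.3, 0.1, -0.1]
grip_width: 0.501
```

Request:
{"api": "apply_moves", "payload": {
  "series": [
    {"x": 0,"y": 0,"z": 0,"wx": 0,"wy": 0,"wz": 0,"jaw": 0.3},
    {"x": 0,"y": 0,"z": 0,"wx": 0,"wy": 0,"wz": 0,"jaw": 0.1},
    {"x": 0,"y": 0,"z": 0,"wx": 0,"wy": 0,"wz": 0,"jaw": 0.05},
    {"x": 0,"y": 0,"z": 0,"wx": 0,"wy": 0,"wz": 0,"jaw": 0.05},
    {"x": 0,"y": 0,"z": 0,"wx": 0,"wy": 0,"wz": 0,"jaw": 0.05}
  ]
}}

```text
t: 3.32
position: [487.8, -34.7, 30.8]
ee_rot: [-0.0, 1.0, 0.0, 0.001]
wrist_force: [0.2, 0.1, -0.6]
grip_width: 0.157
```

Request:
{"api": "apply_moves", "payload": {
  "series": [
    {"x": 0,"y": 0,"z": -0.01,"wx": 0,"wy": 0,"wz": 0,"jaw": 0.05},
    {"x": 0,"y": 0,"z": -0.03,"wx": 0,"wy": 0,"wz": 0,"jaw": 0.05},
    {"x": 0,"y": 0,"z": -0.035,"wx": 0,"wy": 0,"wz": 0,"jaw": 0.05},
    {"x": 0,"y": 0,"z": -0.035,"wx": 0,"wy": 0,"wz": 0,"jaw": 0.05},
    {"x": -0.012,"y": -0.036,"z": 0,"wx": 0,"wy": 0,"wz": 0,"jaw": 0.05}
  ]
}}

```text
t: 3.73
position: [501.9, -64.4, 146.3]
ee_rot: [-0.005, 1.0, 0.002, 0.005]
wrist_force: [2.1, 0.7, -0.5]
grip_width: 0.159
```

Request:
{"api": "apply_moves", "payload": {
  "series": [
    {"x": -0.012,"y": -0.036,"z": 0,"wx": 0,"wy": 0,"wz": 0,"jaw": 0.05},
    {"x": -0.012,"y": -0.036,"z": 0,"wx": 0,"wy": 0,"wz": 0,"jaw": 0.05},
    {"x": -0.012,"y": -0.036,"z": 0,"wx": 0,"wy": 0,"wz": 0,"jaw": 0.05},
    {"x": -0.012,"y": -0.036,"z": 0,"wx": 0,"wy": 0,"wz": 0,"jaw": 0.05},
    {"x": -0.012,"y": -0.036,"z": 0,"wx": 0,"wy": 0,"wz": 0,"jaw": 0.05}
  ]
}}

```text
t: 4.15
position: [559.3, -252.5, 140.8]
ee_rot: [-0.0, 1.0, -0.0, 0.0]
wrist_force: [1.9, -0.2, 0.2]
grip_width: 0.159
```

Request:
{"api": "apply_moves", "payload": {
  "series": [
    {"x": -0.005,"y": -0.024,"z": 0,"wx": 0,"wy": 0,"wz": 0,"jaw": 0.05},
    {"x": 0,"y": 0,"z": 0,"wx": 0,"wy": 0,"wz": 0,"jaw": 0.05},
    {"x": 0,"y": 0,"z": 0,"wx": 0,"wy": 0,"wz": 0,"jaw": 0.05},
    {"x": 0,"y": 0,"z": 0,"wx": 0,"wy": 0,"wz": 0,"jaw": 0.05},
    {"x": 0,"y": 0,"z": 0,"wx": 0,"wy": 0,"wz": 0,"jaw": 0.05}
  ]
}}

```text
t: 4.57
position: [564.0, -272.9, 139.8]
ee_rot: [-0.001, 1.0, 0.001, -0.0]
wrist_force: [0.9, 0.4, 0.2]
grip_width: 0.158
```

```bash
cat > snap.py <<'E'
from h import *
import sys,pickle
n=sys.argv[1]
d=cam("wrist"); s=sensors.get_state(); print(s["position"],s["ee_rot"],s["grip_width"],s["qvel"].round(3).max()); cv2.imwrite(f"pics/{n}.png",d["img"][:,:,::-1])
pickle.dump({k:d[k] for k in("R","t","fx","fy","cx","cy","img","W")},open(n+".pkl","wb"))
E
python3 snap.py w3
```

```text
[ 564.14553273 -272.8420053   139.867999  ] [-1.48054891e-03  9.99998762e-01  5.30025776e-04  4.62231443e-05] 0.16098381405880605 0.002
```

View pics/w3.png

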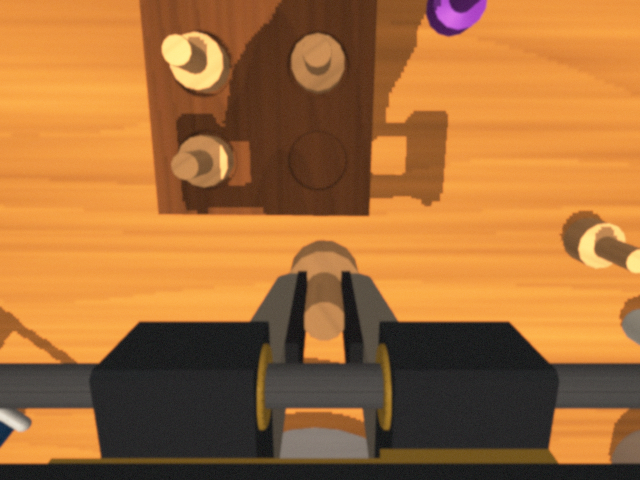

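The held plug is upright in the jaws near (324,270). Pocket 5 is at (318,160), plug4 at (318,62) and the rack's far edge is at row 215. I'll enlarge it.

Run:
```python
from h import *
import pickle; d=pickle.load(open("w3.pkl","rb"))
crop(d,150,20,390,230,3.3,"pics/w3c.png")
```

```text
(no output)
```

View pics/w3c.png

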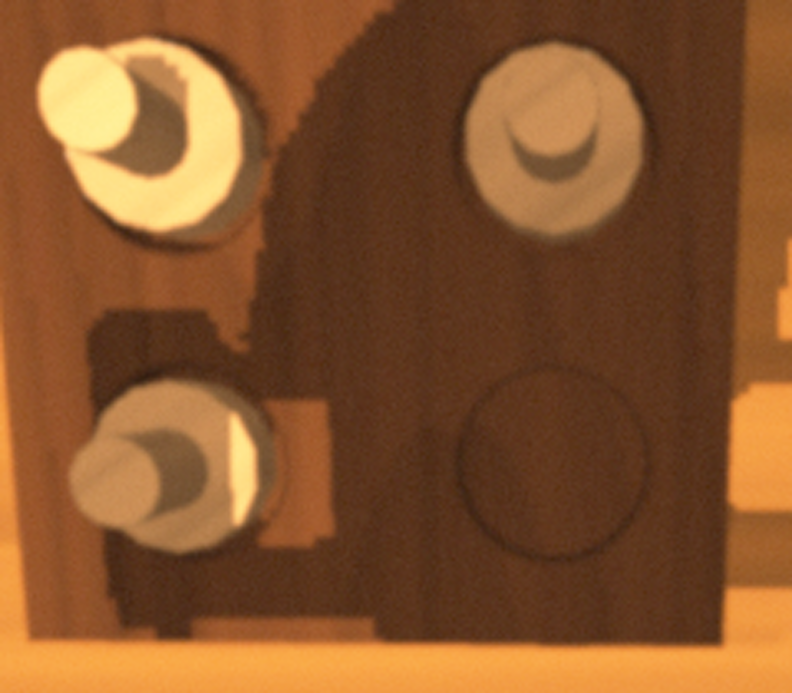

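Run:
```python
from h import *
import pickle; d=pickle.load(open("w3.pkl","rb"))
f=lambda x,y:(150+x/3.3-.35,20+y/3.3-.35)
for n,x,y,z in (("pocket5",555,463,20),("plug4 base",554,141,32),("plug4 top",554,110,68),("plug1 base",156,137,32),("plug1top",88,100,68),("plug2 base",177,465,32),("plug2top",116,480,68),("cornR",28,640,20),("cornL",722,645,20)): print(n,onz(d,*f(x,y),z)[:2].round(1))
```

```text
pocket5 [ 514.3 -276.8]
plug4 base [ 453.4 -276.8]
plug4 top [ 454.1 -276.3]
plug1 base [ 452.8 -352.1]
plug1top [ 452.7 -352.7]
plug2 base [ 514.1 -352.4]
plug2top [ 514.3 -353. ]
cornR [ 552.1 -390.5]
cornL [ 553.  -240.9]
```

The wrist puts the rack about 3 mm further to -y than the top camera does. I'll hover low over pocket 5 and compare the plug with the pocket directly.

Request:
{"api": "apply_moves", "payload": {
  "series": [
    {"x": 0.025,"y": -0.003,"z": 0,"wx": 0,"wy": 0,"wz": 0,"jaw": 0.05},
    {"x": 0.025,"y": 0,"z": 0.02,"wx": 0,"wy": 0,"wz": 0,"jaw": 0.05},
    {"x": 0,"y": 0,"z": 0.03,"wx": 0,"wy": 0,"wz": 0,"jaw": 0.05},
    {"x": 0,"y": 0,"z": 0.03,"wx": 0,"wy": 0,"wz": 0,"jaw": 0.05},
    {"x": 0,"y": 0,"z": 0,"wx": 0,"wy": 0,"wz": 0,"jaw": 0.05}
  ]
}}

```text
t: 5.03
position: [510.6, -274.5, 55.3]
ee_rot: [-0.001, 1.0, 0.002, -0.004]
wrist_force: [-0.2, 1.0, -0.5]
grip_width: 0.158
```

Request:
{"api": "apply_moves", "payload": {
  "series": [
    {"x": 0,"y": 0,"z": 0,"wx": 0,"wy": 0,"wz": 0,"jaw": 0.05},
    {"x": 0,"y": 0,"z": 0,"wx": 0,"wy": 0,"wz": 0,"jaw": 0.05},
    {"x": 0,"y": 0,"z": 0,"wx": 0,"wy": 0,"wz": 0,"jaw": 0.05},
    {"x": 0,"y": 0,"z": 0,"wx": 0,"wy": 0,"wz": 0,"jaw": 0.05},
    {"x": 0,"y": 0,"z": 0,"wx": 0,"wy": 0,"wz": 0,"jaw": 0.05}
  ]
}}

```text
t: 5.45
position: [514.9, -278.1, 61.0]
ee_rot: [-0.0, 1.0, -0.0, 0.001]
wrist_force: [-0.5, -0.3, -0.1]
grip_width: 0.156
```

```bash
python3 snap.py w4
python3 - <<'E'
from h import *
import pickle; d=pickle.load(open("w4.pkl","rb"))
crop(d,200,40,440,220,3.3,"pics/w4c.png")
crop(d,230,180,420,340,4,"pics/w4d.png")
E
```

```text
[ 514.69870538 -278.02744716   60.6590708 ] [-4.16093243e-04  9.99999469e-01 -2.89067861e-04  8.96946779e-04] 0.16270212795668768 0.007
```

View pics/w4.png

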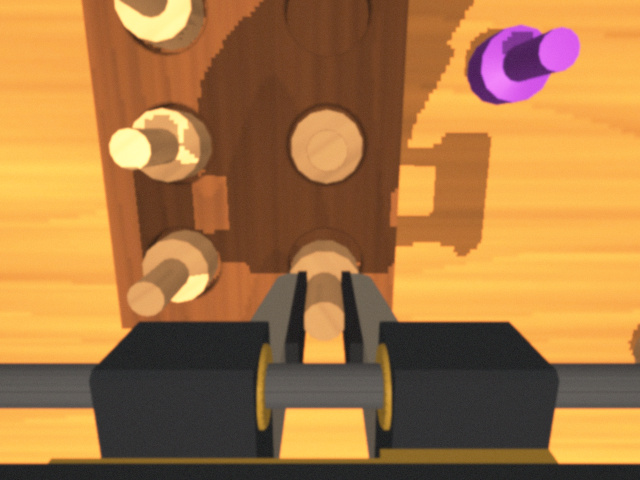

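View pics/w4d.png

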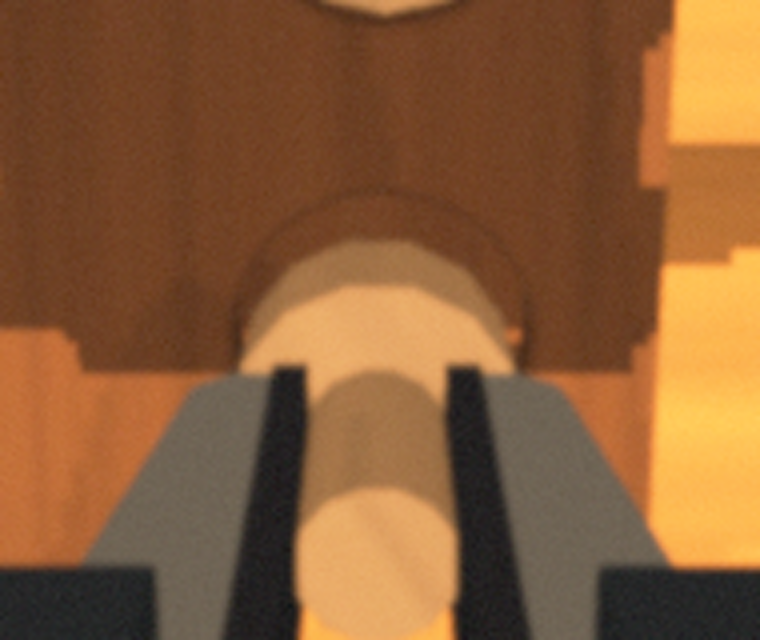

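In the low view pocket 5's rim is centred at crop x≈384 and the plug base at 377, so the plug is about 1 mm too far -y. The pocket is therefore at y≈-277, which confirms the wrist camera and puts the top camera about 3 mm off in y. I'll shift +1 mm and insert.

Request:
{"api": "apply_moves", "payload": {
  "series": [
    {"x": 0,"y": 0.001,"z": 0.005,"wx": 0,"wy": 0,"wz": 0,"jaw": 0.05},
    {"x": 0,"y": 0,"z": 0.006,"wx": 0,"wy": 0,"wz": 0,"jaw": 0.05},
    {"x": 0,"y": 0,"z": 0.005,"wx": 0,"wy": 0,"wz": 0,"jaw": 0.05},
    {"x": 0,"y": 0,"z": 0.004,"wx": 0,"wy": 0,"wz": 0,"jaw": 0.05},
    {"x": 0,"y": 0,"z": 0,"wx": 0,"wy": 0,"wz": 0,"jaw": 0.05}
  ]
}}

```text
t: 5.92
position: [513.7, -276.9, 38.9]
ee_rot: [-0.0, 1.0, 0.0, -0.0]
wrist_force: [-0.4, -0.5, 0.3]
grip_width: 0.159
```

```bash
python3 snap.py w5
```

```text
[ 513.68965588 -276.86323442   38.95416368] [-2.03482909e-04  9.99999903e-01  1.16369816e-04 -3.71714208e-04] 0.16078394248630298 0.003
```

View pics/w5.png

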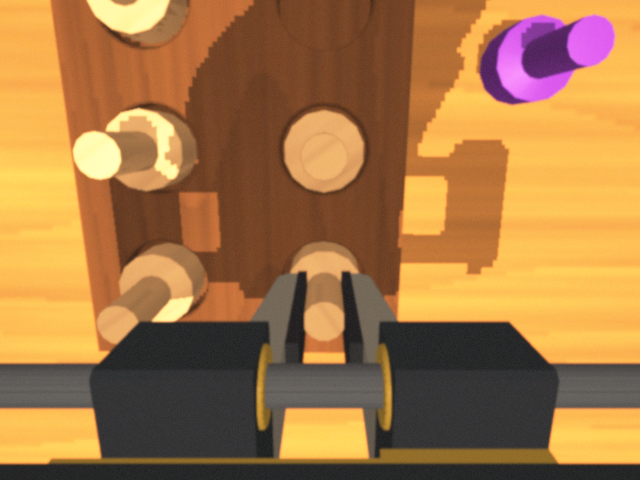

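The plug is in the pocket with no contact force. I'll release and lift straight up.

Request:
{"api": "apply_moves", "payload": {
  "series": [
    {"x": 0,"y": 0,"z": 0,"wx": 0,"wy": 0,"wz": 0,"jaw": 0.4},
    {"x": 0,"y": 0,"z": 0,"wx": 0,"wy": 0,"wz": 0,"jaw": 0.4},
    {"x": 0,"y": 0,"z": 0,"wx": 0,"wy": 0,"wz": 0,"jaw": 0.4},
    {"x": 0,"y": 0,"z": -0.02,"wx": 0,"wy": 0,"wz": 0,"jaw": 0.4},
    {"x": 0,"y": 0,"z": -0.04,"wx": 0,"wy": 0,"wz": 0,"jaw": 0.4}
  ]
}}

```text
t: 6.38
position: [510.8, -275.1, 96.1]
ee_rot: [-0.0, 1.0, 0.002, -0.004]
wrist_force: [0.4, 0.4, -0.4]
grip_width: 0.402
```

Request:
{"api": "apply_moves", "payload": {
  "series": [
    {"x": 0,"y": 0,"z": -0.04,"wx": 0,"wy": 0,"wz": 0,"jaw": 0.5},
    {"x": -0.012,"y": 0.04,"z": 0,"wx": 0,"wy": 0,"wz": 0,"jaw": 0.5},
    {"x": -0.012,"y": 0.04,"z": 0,"wx": 0,"wy": 0,"wz": 0,"jaw": 0.5},
    {"x": -0.012,"y": 0.04,"z": 0,"wx": 0,"wy": 0,"wz": 0,"jaw": 0.5},
    {"x": -0.012,"y": 0.04,"z": 0,"wx": 0,"wy": 0,"wz": 0,"jaw": 0.5}
  ]
}}

```text
t: 6.8
position: [562.1, -115.5, 140.2]
ee_rot: [0.0, 1.0, 0.0, 0.001]
wrist_force: [1.5, -0.8, -0.1]
grip_width: 0.502
```

Request:
{"api": "apply_moves", "payload": {
  "series": [
    {"x": -0.01,"y": 0.04,"z": 0,"wx": 0,"wy": 0,"wz": 0,"jaw": 0.5},
    {"x": 0,"y": 0.004,"z": 0,"wx": 0,"wy": 0,"wz": 0,"jaw": 0.5},
    {"x": 0,"y": 0,"z": 0,"wx": 0,"wy": 0,"wz": 0,"jaw": 0.5},
    {"x": 0,"y": 0,"z": 0,"wx": 0,"wy": 0,"wz": 0,"jaw": 0.5},
    {"x": 0,"y": 0,"z": 0,"wx": 0,"wy": 0,"wz": 0,"jaw": 0.5}
  ]
}}

```text
t: 7.22
position: [571.3, -75.4, 139.7]
ee_rot: [0.001, 1.0, -0.001, -0.0]
wrist_force: [0.3, -0.4, 0.0]
grip_width: 0.501
```

```bash
python3 snap.py w6
```

```text
[571.25693495 -75.58192254 139.67715816] [ 1.36254741e-03  9.99998971e-01 -4.49604059e-04 -1.69708575e-05] 0.4997197316544499 0.005
```

View pics/w6.png

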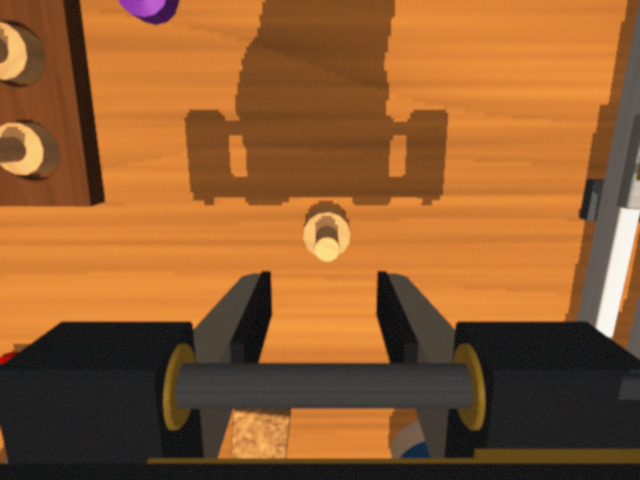

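Run:
```python
from h import *
import pickle; d=pickle.load(open("w6.pkl","rb"))
print(onz(d,327.5,250,60),onz(d,327,234,24))
print("plugs in rack: left",onz(d,9,150,68), "pocket5 base", onz(d,22,150,32))
```

```text
[574.56468642 -73.09070141  60.        ] [573.0987811  -73.15139329  24.        ]
plugs in rack: left [ 512.29182312 -255.27600473   68.        ] pocket5 base [ 513.74184252 -273.53598087   32.        ]
```

The wrist shows plug A at (573.5,-73.1), with its neck top at (327.5,250) and base centre at (327,234). Pale, no purple: correct. I'll descend.

Request:
{"api": "apply_moves", "payload": {
  "series": [
    {"x": -0.002,"y": 0.0025,"z": 0.025,"wx": 0,"wy": 0,"wz": 0,"jaw": 0.5},
    {"x": 0,"y": 0,"z": 0.03,"wx": 0,"wy": 0,"wz": 0,"jaw": 0.5},
    {"x": 0,"y": 0,"z": 0.03,"wx": 0,"wy": 0,"wz": 0,"jaw": 0.5},
    {"x": 0,"y": 0,"z": 0.023,"wx": 0,"wy": 0,"wz": 0,"jaw": 0.5},
    {"x": 0,"y": 0,"z": 0,"wx": 0,"wy": 0,"wz": 0,"jaw": 0.5}
  ]
}}

```text
t: 7.68
position: [569.9, -72.4, 27.4]
ee_rot: [0.001, 1.0, -0.0, -0.004]
wrist_force: [-0.8, -0.1, 0.2]
grip_width: 0.496
```

Request:
{"api": "apply_moves", "payload": {
  "series": [
    {"x": 0,"y": 0,"z": 0,"wx": 0,"wy": 0,"wz": 0,"jaw": 0.3},
    {"x": 0,"y": 0,"z": 0,"wx": 0,"wy": 0,"wz": 0,"jaw": 0.1},
    {"x": 0,"y": 0,"z": 0,"wx": 0,"wy": 0,"wz": 0,"jaw": 0.05},
    {"x": 0,"y": 0,"z": 0,"wx": 0,"wy": 0,"wz": 0,"jaw": 0.05},
    {"x": 0,"y": 0,"z": 0,"wx": 0,"wy": 0,"wz": 0,"jaw": 0.05}
  ]
}}

```text
t: 8.1
position: [574.7, -70.8, 33.0]
ee_rot: [-0.0, 1.0, 0.0, 0.001]
wrist_force: [-0.4, 1.1, 4.8]
grip_width: 0.162
```

```bash
python3 snap.py w7
```

```text
[574.75505475 -70.67389788  32.96436794] [-3.69721551e-04  9.99999125e-01  3.88008953e-05  1.26917366e-03] 0.15717813357468235 0.003
```

View pics/w7.png

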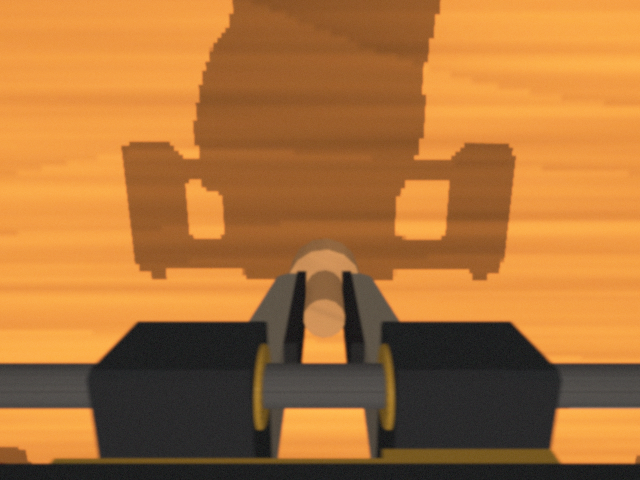

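Request:
{"api": "apply_moves", "payload": {
  "series": [
    {"x": 0,"y": 0,"z": -0.01,"wx": 0,"wy": 0,"wz": 0,"jaw": 0.05},
    {"x": 0,"y": 0,"z": -0.03,"wx": 0,"wy": 0,"wz": 0,"jaw": 0.05},
    {"x": 0,"y": 0,"z": -0.035,"wx": 0,"wy": 0,"wz": 0,"jaw": 0.05},
    {"x": 0,"y": 0,"z": -0.035,"wx": 0,"wy": 0,"wz": 0,"jaw": 0.05},
    {"x": 0,"y": 0,"z": 0,"wx": 0,"wy": 0,"wz": 0,"jaw": 0.05}
  ]
}}

```text
t: 8.57
position: [578.0, -71.4, 149.0]
ee_rot: [-0.0, 1.0, -0.0, 0.006]
wrist_force: [0.9, -0.0, -0.0]
grip_width: 0.16
```

Request:
{"api": "apply_moves", "payload": {
  "series": [
    {"x": 0.023,"y": -0.0255,"z": 0,"wx": 0,"wy": 0,"wz": 0,"jaw": 0.05},
    {"x": 0.023,"y": -0.0255,"z": 0,"wx": 0,"wy": 0,"wz": 0,"jaw": 0.05},
    {"x": 0.023,"y": -0.0255,"z": 0,"wx": 0,"wy": 0,"wz": 0,"jaw": 0.05},
    {"x": 0.023,"y": -0.0255,"z": 0,"wx": 0,"wy": 0,"wz": 0,"jaw": 0.05},
    {"x": 0.023,"y": -0.0255,"z": 0,"wx": 0,"wy": 0,"wz": 0,"jaw": 0.05}
  ]
}}

```text
t: 8.98
position: [457.5, -199.0, 142.1]
ee_rot: [-0.001, 1.0, 0.0, 0.0]
wrist_force: [-0.1, -0.7, -0.8]
grip_width: 0.163
```

Request:
{"api": "apply_moves", "payload": {
  "series": [
    {"x": 0.023,"y": -0.0255,"z": 0,"wx": 0,"wy": 0,"wz": 0,"jaw": 0.05},
    {"x": 0.013,"y": -0.0255,"z": 0,"wx": 0,"wy": 0,"wz": 0,"jaw": 0.05},
    {"x": 0,"y": -0.0255,"z": 0,"wx": 0,"wy": 0,"wz": 0,"jaw": 0.05},
    {"x": 0,"y": 0,"z": 0,"wx": 0,"wy": 0,"wz": 0,"jaw": 0.05},
    {"x": 0,"y": 0,"z": 0,"wx": 0,"wy": 0,"wz": 0,"jaw": 0.05}
  ]
}}

```text
t: 9.4
position: [422.4, -275.9, 142.0]
ee_rot: [0.001, 1.0, -0.0, 0.0]
wrist_force: [0.1, 1.1, -0.7]
grip_width: 0.158
```

```bash
python3 snap.py w8
```

```text
[ 422.80051533 -274.56246735  141.76313459] [3.51255724e-05 9.99999970e-01 2.16192564e-04 1.06271799e-04] 0.15702783135940146 0.008
```

View pics/w8.png

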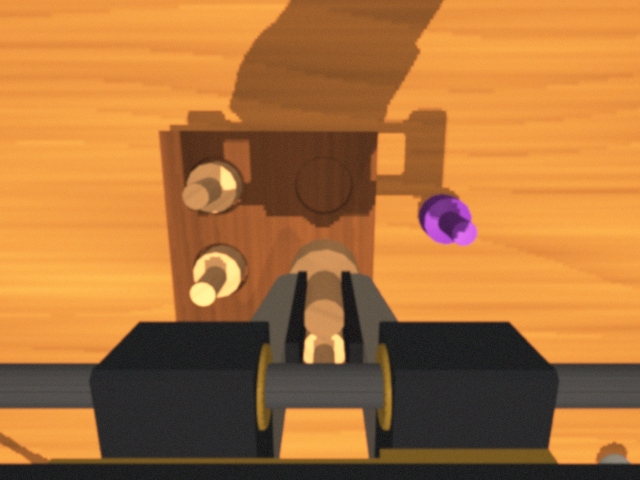

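The held plug is upright. Pocket 3 is at (323.5,184).

Run:
```python
from h import *
import pickle; d=pickle.load(open("w8.pkl","rb"))
print(onz(d,323.5,184,20),"plug0base",onz(d,214.5,187,32), "corners",onz(d,162,131,20),onz(d,378,131,20))
```

```text
[ 389.64112908 -276.00362164   20.        ] plug0base [ 389.96539165 -349.74863522   32.        ] corners [ 353.10611197 -386.19133138   20.        ] [ 353.57167689 -238.66187753   20.        ]
```

Request:
{"api": "apply_moves", "payload": {
  "series": [
    {"x": 0.016,"y": -0.001,"z": 0.01,"wx": 0,"wy": 0,"wz": 0,"jaw": 0.05},
    {"x": 0.016,"y": 0,"z": 0.02,"wx": 0,"wy": 0,"wz": 0,"jaw": 0.05},
    {"x": 0,"y": 0,"z": 0.025,"wx": 0,"wy": 0,"wz": 0,"jaw": 0.05},
    {"x": 0,"y": 0,"z": 0.023,"wx": 0,"wy": 0,"wz": 0,"jaw": 0.05},
    {"x": 0,"y": 0,"z": 0,"wx": 0,"wy": 0,"wz": 0,"jaw": 0.05}
  ]
}}

```text
t: 9.87
position: [388.9, -272.6, 60.5]
ee_rot: [-0.001, 1.0, 0.002, -0.003]
wrist_force: [0.2, 0.8, -0.4]
grip_width: 0.159
```

Request:
{"api": "apply_moves", "payload": {
  "series": [
    {"x": 0,"y": 0,"z": 0,"wx": 0,"wy": 0,"wz": 0,"jaw": 0.05},
    {"x": 0,"y": 0,"z": 0,"wx": 0,"wy": 0,"wz": 0,"jaw": 0.05},
    {"x": 0,"y": 0,"z": 0,"wx": 0,"wy": 0,"wz": 0,"jaw": 0.05},
    {"x": 0,"y": 0,"z": 0,"wx": 0,"wy": 0,"wz": 0,"jaw": 0.05},
    {"x": 0,"y": 0,"z": 0,"wx": 0,"wy": 0,"wz": 0,"jaw": 0.05}
  ]
}}

```text
t: 10.28
position: [391.6, -276.0, 64.6]
ee_rot: [-0.001, 1.0, -0.0, 0.001]
wrist_force: [-0.8, -0.1, -0.8]
grip_width: 0.159
```

```bash
python3 snap.py w9
python3 - <<'E'
from h import *
import pickle; d=pickle.load(open("w9.pkl","rb"))
crop(d,230,180,420,340,4,"pics/w9d.png")
E
```

```text
[ 391.40846663 -275.90842854   64.34580957] [-4.35542508e-04  9.99999620e-01 -2.45215836e-04  7.14435083e-04] 0.16124355996543474 0.006
```

View pics/w9d.png

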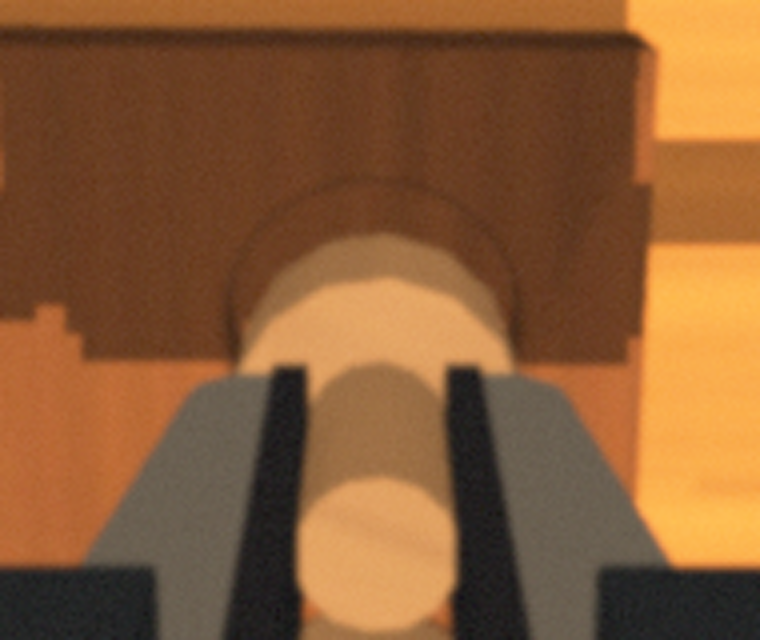

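Run:
```python
from h import *
import pickle
d=pickle.load(open("w9.pkl","rb")); print(onz(d,324,224.1,20)+[19.5,0,0])
# held plug base upper rim (top of base, back edge): row 180+280/4, expected world x = plugx-17 at z=24+31.3
print(onz(d,324,249.7,24+31.5)+[17,0,0], onz(d,324,180+234/4,20+0*1+31.5-16)+[15,0,0])
d=pickle.load(open("w4.pkl","rb")); print(onz(d,324,227.1,20)+[19.5,0,0],onz(d,324,180+285/4,24+30)+[17,0,0])
```

```text
[ 390.1148263  -275.82017065   20.        ]
[ 391.48379695 -275.83121283   55.5       ] [ 389.47644516 -275.82420454   35.5       ]
[ 514.21820358 -277.96168029   20.        ] [ 514.88277602 -277.96878295   54.        ]
```

Request:
{"api": "apply_moves", "payload": {
  "series": [
    {"x": 0.001,"y": 0,"z": 0.005,"wx": 0,"wy": 0,"wz": 0,"jaw": 0.05},
    {"x": 0,"y": 0,"z": 0.007,"wx": 0,"wy": 0,"wz": 0,"jaw": 0.05},
    {"x": 0,"y": 0,"z": 0.006,"wx": 0,"wy": 0,"wz": 0,"jaw": 0.05},
    {"x": 0,"y": 0,"z": 0.004,"wx": 0,"wy": 0,"wz": 0,"jaw": 0.05},
    {"x": 0,"y": 0,"z": 0,"wx": 0,"wy": 0,"wz": 0,"jaw": 0.05}
  ]
}}

```text
t: 10.75
position: [389.6, -275.7, 40.9]
ee_rot: [-0.0, 1.0, 0.0, -0.0]
wrist_force: [0.7, 0.1, -0.1]
grip_width: 0.16
```

```bash
python3 snap.py w10
```

```text
[ 389.58889529 -275.74247381   40.96083403] [-1.93379102e-04  9.99999876e-01  2.25667538e-04 -3.99837397e-04] 0.16099521713878265 0.004
```

View pics/w10.png

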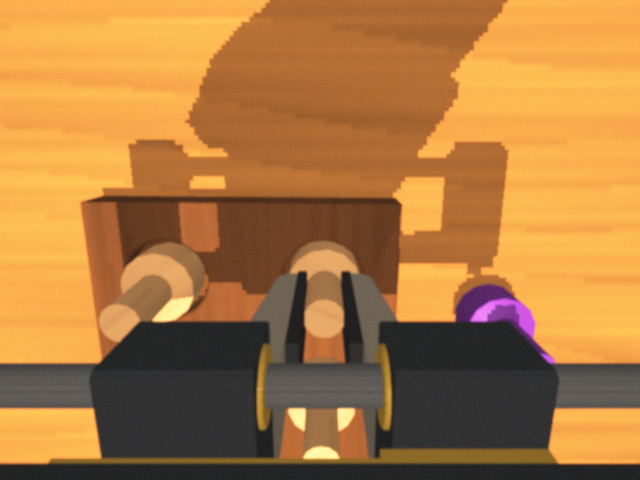

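Inserted with no side force. I'll release, lift, and move to a view point over the rack.

Request:
{"api": "apply_moves", "payload": {
  "series": [
    {"x": 0,"y": 0,"z": 0,"wx": 0,"wy": 0,"wz": 0,"jaw": 0.4},
    {"x": 0,"y": 0,"z": 0,"wx": 0,"wy": 0,"wz": 0,"jaw": 0.4},
    {"x": 0,"y": 0,"z": 0,"wx": 0,"wy": 0,"wz": 0,"jaw": 0.4},
    {"x": 0,"y": 0,"z": -0.02,"wx": 0,"wy": 0,"wz": 0,"jaw": 0.4},
    {"x": 0,"y": 0,"z": -0.04,"wx": 0,"wy": 0,"wz": 0,"jaw": 0.4}
  ]
}}

```text
t: 11.22
position: [387.1, -274.1, 99.0]
ee_rot: [-0.0, 1.0, 0.002, -0.004]
wrist_force: [0.0, 0.5, 0.3]
grip_width: 0.402
```

Request:
{"api": "apply_moves", "payload": {
  "series": [
    {"x": -0.02,"y": -0.008,"z": -0.03,"wx": 0,"wy": 0,"wz": 0,"jaw": 0.5},
    {"x": -0.025,"y": -0.008,"z": -0.03,"wx": 0,"wy": 0,"wz": 0,"jaw": 0.5},
    {"x": -0.025,"y": -0.008,"z": -0.03,"wx": 0,"wy": 0,"wz": 0,"jaw": 0.5},
    {"x": -0.025,"y": -0.008,"z": -0.03,"wx": 0,"wy": 0,"wz": 0,"jaw": 0.5},
    {"x": -0.025,"y": -0.008,"z": -0.03,"wx": 0,"wy": 0,"wz": 0,"jaw": 0.5}
  ]
}}

```text
t: 11.63
position: [510.8, -315.7, 253.5]
ee_rot: [-0.0, 1.0, 0.0, 0.0]
wrist_force: [0.8, -0.8, -0.4]
grip_width: 0.5
```

Request:
{"api": "apply_moves", "payload": {
  "series": [
    {"x": 0,"y": 0,"z": 0,"wx": 0,"wy": 0,"wz": 0,"jaw": 0.5},
    {"x": 0,"y": 0,"z": 0,"wx": 0,"wy": 0,"wz": 0,"jaw": 0.5},
    {"x": 0,"y": 0,"z": 0,"wx": 0,"wy": 0,"wz": 0,"jaw": 0.5},
    {"x": 0,"y": 0,"z": 0,"wx": 0,"wy": 0,"wz": 0,"jaw": 0.5},
    {"x": 0,"y": 0,"z": 0,"wx": 0,"wy": 0,"wz": 0,"jaw": 0.5}
  ]
}}

```text
t: 12.05
position: [508.4, -315.2, 250.2]
ee_rot: [0.0, 1.0, 0.001, -0.001]
wrist_force: [0.5, -0.6, -1.0]
grip_width: 0.497
```

```bash
python3 snap.py w11
python3 - <<'E'
from h import *
import pickle; d=pickle.load(open("w11.pkl","rb"))
crop(d,180,100,420,300,3.3,"pics/w11c.png")
E
```

```text
[ 508.67526251 -315.31507284  250.47599352] [-2.38625379e-05  9.99999358e-01  5.86676500e-04 -9.69386716e-04] 0.4959986465970598 0.003
```

View pics/w11.png

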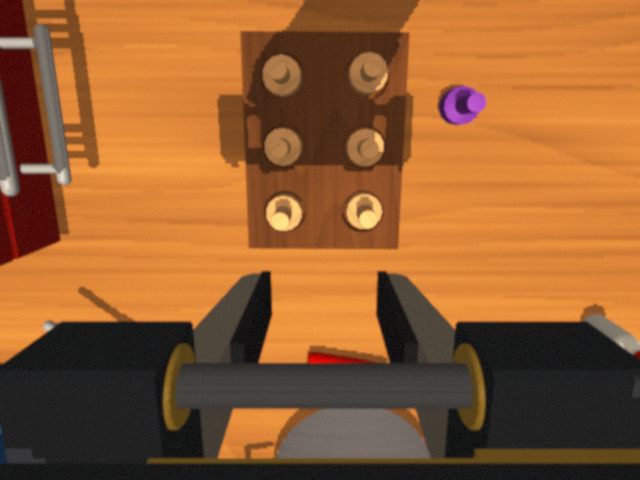

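All six plugs stand in the rack. I'll measure the rack precisely from an enlarged crop.

Run:
```python
from h import *
import pickle; d=pickle.load(open("w11.pkl","rb"))
crop(d,232,20,422,260,2.5,"pics/w11c.png")
```

```text
(no output)
```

View pics/w11c.png

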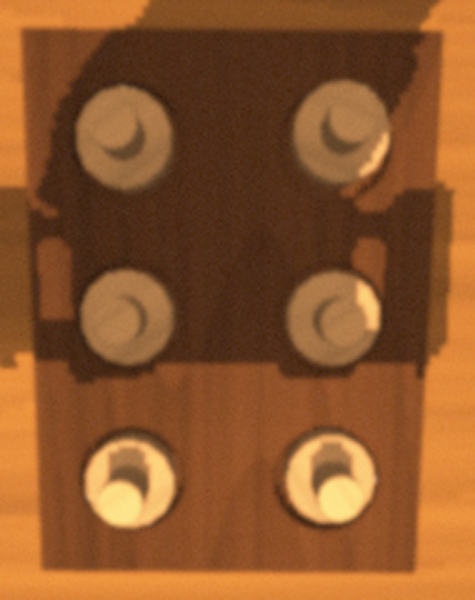

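```bash
cat > rackfit.py <<'E'
from h import *
import pickle; d=pickle.load(open("w11.pkl","rb"))
f=lambda x,y:(232+x/2.5-.3,20+y/2.5-.3)
def fit(px,z,m):
    P=np.array([onz(d,*f(*p),z)[:2] for p in px]);M=np.array(m,float)
    a=cv2.estimateAffinePartial2D(M,P)[0]; print(P.round(1).tolist(), "c",a[:,2].round(1),"yaw",np.arctan2(a[1,0],a[0,0]).round(4),"s",np.hypot(a[0,0],a[1,0]).round(3))
fit([(22,30),(441,31),(414,571),(43,569)],20,[(-100,-75),(-100,75),(100,75),(100,-75)])
m=[(-62,-38),(0,-38),(62,-38),(-62,38),(0,38),(62,38)]
fit([(124,137),(127,317),(130,480),(341,132),(334,318),(330,478)],32,m)
fit([(115,127),(119,316),(120,502),(350,121),(344,317),(340,500)],68,m)
E
python3 rackfit.py
```

```text
[[353.2, -388.5], [353.6, -239.8], [552.5, -241.1], [551.5, -389.8]] c [ 452.7 -314.8] yaw -0.0059 s 0.992
[[390.4, -352.1], [452.4, -352.6], [513.1, -352.9], [388.8, -275.7], [452.8, -276.7], [512.4, -276.8]] c [ 451.7 -314.5] yaw -0.0021 s 0.996
[[392.1, -351.5], [451.0, -351.8], [514.1, -353.1], [390.3, -276.6], [451.3, -277.0], [513.5, -276.7]] c [ 452.  -314.4] yaw -0.0015 s 0.99
```

The rack is at about (452.2,-314.4) with yaw about -0.008. Now to the plate, crossing over the lathe empty at z≈250.

Request:
{"api": "apply_moves", "payload": {
  "series": [
    {"x": 0.004,"y": 0.04,"z": 0,"wx": 0,"wy": 0,"wz": 0,"jaw": 0.5},
    {"x": 0.004,"y": 0.04,"z": 0,"wx": 0,"wy": 0,"wz": 0,"jaw": 0.5},
    {"x": 0.004,"y": 0.04,"z": 0,"wx": 0,"wy": 0,"wz": 0,"jaw": 0.5},
    {"x": 0.004,"y": 0.04,"z": 0,"wx": 0,"wy": 0,"wz": 0,"jaw": 0.5},
    {"x": 0.004,"y": 0.04,"z": 0,"wx": 0,"wy": 0,"wz": 0,"jaw": 0.5}
  ]
}}

```text
t: 12.52
position: [488.5, -114.0, 251.1]
ee_rot: [0.0, 1.0, 0.0, -0.0]
wrist_force: [0.8, 0.1, 0.2]
grip_width: 0.501
```

Request:
{"api": "apply_moves", "payload": {
  "series": [
    {"x": 0.004,"y": 0.04,"z": 0,"wx": 0,"wy": 0,"wz": 0,"jaw": 0.5},
    {"x": 0.004,"y": 0.04,"z": 0,"wx": 0,"wy": 0,"wz": 0,"jaw": 0.5},
    {"x": 0.004,"y": 0.04,"z": 0,"wx": 0,"wy": 0,"wz": 0,"jaw": 0.5},
    {"x": 0.004,"y": 0.04,"z": 0,"wx": 0,"wy": 0,"wz": 0,"jaw": 0.5},
    {"x": 0.004,"y": 0.04,"z": 0,"wx": 0,"wy": 0,"wz": 0,"jaw": 0.5}
  ]
}}

```text
t: 12.93
position: [468.4, 85.8, 251.4]
ee_rot: [-0.0, 1.0, 0.0, -0.0]
wrist_force: [1.6, 0.6, -0.8]
grip_width: 0.5
```

Request:
{"api": "apply_moves", "payload": {
  "series": [
    {"x": 0.004,"y": 0.04,"z": 0,"wx": 0,"wy": 0,"wz": 0,"jaw": 0.5},
    {"x": 0.004,"y": 0.04,"z": 0,"wx": 0,"wy": 0,"wz": 0,"jaw": 0.5},
    {"x": 0.004,"y": 0.04,"z": 0,"wx": 0,"wy": 0,"wz": 0,"jaw": 0.5},
    {"x": 0.004,"y": 0.04,"z": 0,"wx": 0,"wy": 0,"wz": 0,"jaw": 0.5},
    {"x": 0.004,"y": 0.04,"z": 0,"wx": 0,"wy": 0,"wz": 0,"jaw": 0.5}
  ]
}}

```text
t: 13.35
position: [448.5, 285.6, 251.3]
ee_rot: [-0.0, 1.0, -0.0, -0.0]
wrist_force: [0.5, -0.2, 0.0]
grip_width: 0.501
```

Request:
{"api": "apply_moves", "payload": {
  "series": [
    {"x": 0.004,"y": 0.04,"z": 0,"wx": 0,"wy": 0,"wz": 0,"jaw": 0.5},
    {"x": 0.004,"y": 0.04,"z": 0,"wx": 0,"wy": 0,"wz": 0.08,"jaw": 0.5},
    {"x": 0,"y": 0.038,"z": 0,"wx": 0,"wy": 0,"wz": 0.08,"jaw": 0.5},
    {"x": 0,"y": 0,"z": 0,"wx": 0,"wy": 0,"wz": 0,"jaw": 0.5},
    {"x": 0,"y": 0,"z": 0,"wx": 0,"wy": 0,"wz": 0,"jaw": 0.5}
  ]
}}

```text
t: 13.77
position: [443.1, 403.6, 250.2]
ee_rot: [0.078, 0.997, -0.001, -0.001]
wrist_force: [-0.8, -1.0, -0.9]
grip_width: 0.502
```

Request:
{"api": "apply_moves", "payload": {
  "series": [
    {"x": 0,"y": 0,"z": 0,"wx": 0,"wy": 0,"wz": 0,"jaw": 0.5},
    {"x": 0,"y": 0,"z": 0,"wx": 0,"wy": 0,"wz": 0,"jaw": 0.5},
    {"x": 0,"y": 0,"z": 0,"wx": 0,"wy": 0,"wz": 0,"jaw": 0.5},
    {"x": 0,"y": 0,"z": 0,"wx": 0,"wy": 0,"wz": 0,"jaw": 0.5},
    {"x": 0,"y": 0,"z": 0,"wx": 0,"wy": 0,"wz": 0,"jaw": 0.5}
  ]
}}

```text
t: 14.18
position: [444.9, 401.3, 252.0]
ee_rot: [0.08, 0.997, 0.0, 0.0]
wrist_force: [-0.4, -0.1, 0.7]
grip_width: 0.5
```

```bash
python3 snap.py w12
```

```text
[444.76501031 401.5210895  251.92468003] [8.00766257e-02 9.96788680e-01 1.89712471e-04 1.57422653e-04] 0.49762819675563535 0.006
```

View pics/w12.png

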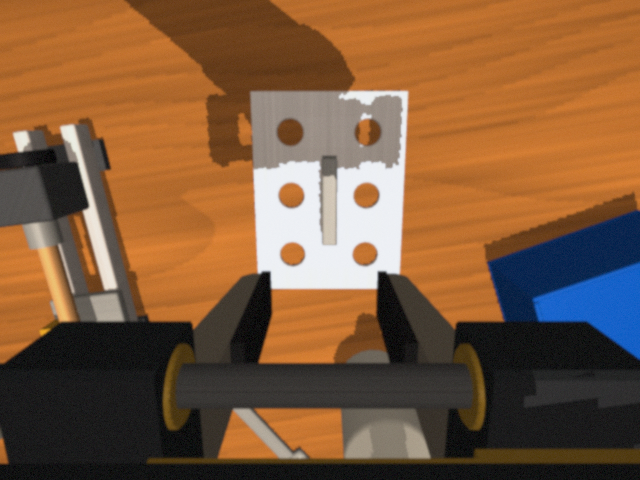

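The plate appears with corners near (251,91), (407,91), (401,290), (258,290) and the handle at (329,200). The spray bottle is beyond it at (385,420). I'll measure the plate fit and the spray clearance.

Run:
```python
from h import *
import pickle; d=pickle.load(open("w12.pkl","rb"))
crop(d,240,80,420,300,2.7,"pics/w12c.png")
W=np.load("top0.npz")["W"]; m=(W[...,2]>20)&(W[...,2]<300); P=W[m&(np.arange(640)[None,:]<215)&(np.arange(480)[:,None]<235)&(np.arange(640)[None,:]>125)]
P=P[(P[:,1]>300)&(P[:,1]<520)]
for lo in range(20,240,40):
    q=P[(P[:,2]>=lo)&(P[:,2]<lo+40)]
    if len(q): print(lo,len(q),q[:,:2].min(0).round(),q[:,:2].max(0).round())
```

```text
20 114 [618. 385.] [683. 437.]
60 183 [618. 301.] [923. 436.]
100 332 [618. 300.] [878. 447.]
140 248 [627. 392.] [715. 440.]
180 153 [619. 388.] [722. 441.]
220 546 [619. 389.] [728. 445.]
```

View pics/w12c.png

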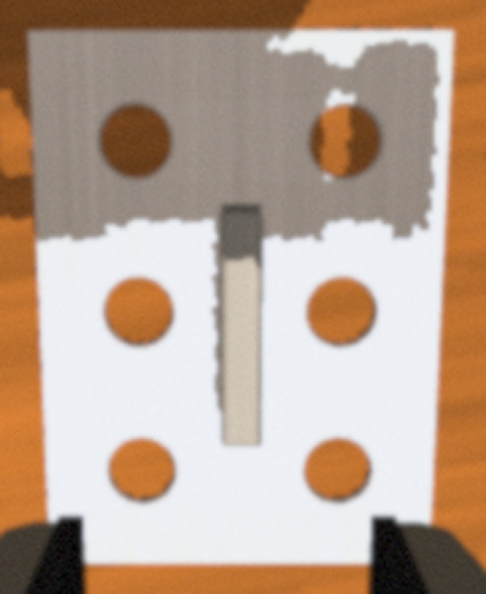

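Run:
```python
from h import *
import pickle; d=pickle.load(open("w12.pkl","rb"))
f=lambda x,y:(240+x/2.7-.3,80+y/2.7-.3)
def fit(px,z,m):
    P=np.array([onz(d,*f(*p),z)[:2] for p in px]);M=np.array(m,float)
    a=cv2.estimateAffinePartial2D(M,P)[0]; print("c",a[:,2].round(1),"yaw",np.arctan2(a[1,0],a[0,0]).round(4),"s",np.hypot(a[0,0],a[1,0]).round(3))
fit([(28,31),(455,30),(432,563),(49,564)],5,[(-100,-75),(-100,75),(100,75),(100,-75)])
m=[(-62,-38),(0,-38),(62,-38),(-62,38),(0,38),(62,38)]
fit([(136,140),(139,311),(142,470),(345,141),(342,311),(338,470)],5,m)
fit([(223,205),(261,205),(261,444),(223,444)],52,[(-40,-7),(-40,7),(40,7),(40,-7)])
```

```text
c [439.8 407.5] yaw -0.1598 s 1.005
c [439.3 407.4] yaw -0.1612 s 1.0
c [437.8 407.6] yaw -0.1583 s 1.003
```

Request:
{"api": "apply_moves", "payload": {
  "series": [
    {"x": 0.006,"y": 0.005,"z": 0.035,"wx": 0,"wy": 0,"wz": 0,"jaw": 0.5},
    {"x": 0,"y": 0,"z": 0.04,"wx": 0,"wy": 0,"wz": 0,"jaw": 0.5},
    {"x": 0,"y": 0,"z": 0.04,"wx": 0,"wy": 0,"wz": 0,"jaw": 0.5},
    {"x": 0,"y": 0,"z": 0.035,"wx": 0,"wy": 0,"wz": 0,"jaw": 0.5},
    {"x": 0,"y": 0,"z": 0,"wx": 0,"wy": 0,"wz": 0,"jaw": 0.5}
  ]
}}

```text
t: 14.65
position: [435.7, 404.1, 94.9]
ee_rot: [0.08, 0.997, -0.005, -0.004]
wrist_force: [-1.0, -0.8, -0.4]
grip_width: 0.497
```

Request:
{"api": "apply_moves", "payload": {
  "series": [
    {"x": 0,"y": 0,"z": 0,"wx": 0,"wy": 0,"wz": 0,"jaw": 0.5},
    {"x": 0,"y": 0,"z": 0,"wx": 0,"wy": 0,"wz": 0,"jaw": 0.5},
    {"x": 0,"y": 0,"z": 0,"wx": 0,"wy": 0,"wz": 0,"jaw": 0.5},
    {"x": 0,"y": 0,"z": 0,"wx": 0,"wy": 0,"wz": 0,"jaw": 0.5},
    {"x": 0,"y": 0,"z": 0,"wx": 0,"wy": 0,"wz": 0,"jaw": 0.5}
  ]
}}

```text
t: 15.07
position: [440.2, 408.9, 103.7]
ee_rot: [0.08, 0.997, 0.001, 0.001]
wrist_force: [-0.4, -0.6, -0.5]
grip_width: 0.502
```

```bash
python3 snap.py w13
```

```text
[439.97730524 408.67274601 103.23228373] [7.96115104e-02 9.96825027e-01 1.06563073e-03 8.59056923e-04] 0.5001319058869873 0.008
```

View pics/w13.png

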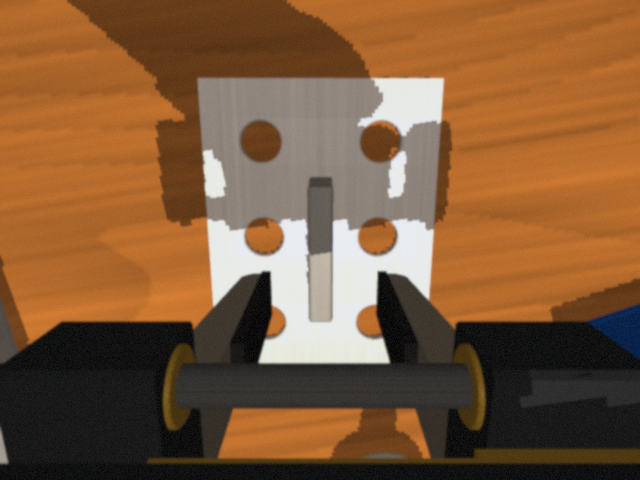

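The handle is at (320,178–321) between the fingers, which are centred at 324. That's a small -1.5 mm correction along jaw y before descending to z≈26.

Request:
{"api": "apply_moves", "payload": {
  "series": [
    {"x": 0,"y": -0.0015,"z": 0.02,"wx": 0,"wy": 0,"wz": 0,"jaw": 0.5},
    {"x": 0,"y": 0,"z": 0.025,"wx": 0,"wy": 0,"wz": 0,"jaw": 0.5},
    {"x": 0,"y": 0,"z": 0.02,"wx": 0,"wy": 0,"wz": 0,"jaw": 0.5},
    {"x": 0,"y": 0,"z": 0.012,"wx": 0,"wy": 0,"wz": 0,"jaw": 0.5},
    {"x": 0,"y": 0,"z": 0,"wx": 0,"wy": 0,"wz": 0,"jaw": 0.5}
  ]
}}

```text
t: 15.53
position: [437.9, 405.4, 22.5]
ee_rot: [0.08, 0.997, -0.002, -0.001]
wrist_force: [-0.5, -0.9, 0.5]
grip_width: 0.5
```

Request:
{"api": "apply_moves", "payload": {
  "series": [
    {"x": 0,"y": 0,"z": 0,"wx": 0,"wy": 0,"wz": 0,"jaw": 0.4},
    {"x": 0,"y": 0,"z": 0,"wx": 0,"wy": 0,"wz": 0,"jaw": 0.3},
    {"x": 0,"y": 0,"z": 0,"wx": 0,"wy": 0,"wz": 0,"jaw": 0.2},
    {"x": 0,"y": 0,"z": 0,"wx": 0,"wy": 0,"wz": 0,"jaw": 0.1},
    {"x": 0,"y": 0,"z": 0,"wx": 0,"wy": 0,"wz": 0,"jaw": 0}
  ]
}}

```text
t: 15.95
position: [439.5, 407.0, 25.5]
ee_rot: [0.08, 0.997, 0.001, 0.001]
wrist_force: [-0.3, 0.5, -0.0]
grip_width: 0.158
```

Request:
{"api": "apply_moves", "payload": {
  "series": [
    {"x": 0,"y": 0,"z": 0,"wx": 0,"wy": 0,"wz": 0,"jaw": 0},
    {"x": 0,"y": 0,"z": 0,"wx": 0,"wy": 0,"wz": 0,"jaw": 0},
    {"x": 0,"y": 0,"z": 0,"wx": 0,"wy": 0,"wz": 0,"jaw": 0},
    {"x": 0,"y": 0,"z": 0,"wx": 0,"wy": 0,"wz": 0,"jaw": 0},
    {"x": 0,"y": 0,"z": 0,"wx": 0,"wy": 0,"wz": 0,"jaw": 0}
  ]
}}

```text
t: 16.37
position: [439.5, 407.1, 25.5]
ee_rot: [0.08, 0.997, 0.001, 0.0]
wrist_force: [-0.8, -0.0, 5.7]
grip_width: 0.15
```

```bash
python3 snap.py w14
```

```text
[439.54582223 407.05623419  25.50186753] [7.96078510e-02 9.96825999e-01 5.75134417e-04 4.33121621e-04] 0.14944783082474378 0.001
```

View pics/w14.png

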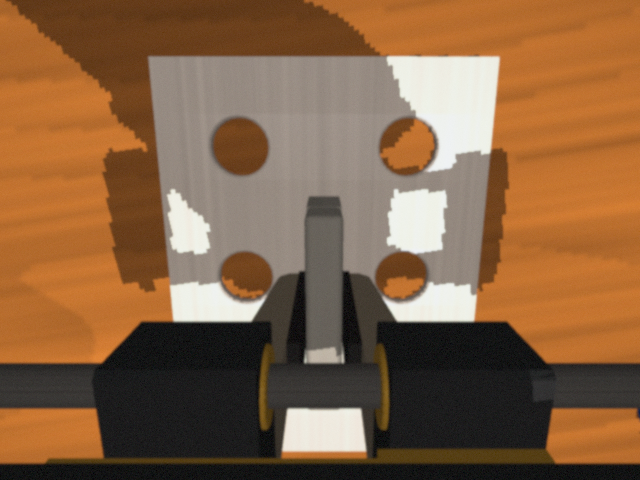

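The handle is gripped (opening 13.8 mm), centred at (323,280). I'll lift gently.

Request:
{"api": "apply_moves", "payload": {
  "series": [
    {"x": 0,"y": 0,"z": -0.005,"wx": 0,"wy": 0,"wz": 0,"jaw": 0},
    {"x": 0,"y": 0,"z": -0.01,"wx": 0,"wy": 0,"wz": 0,"jaw": 0},
    {"x": 0,"y": 0,"z": -0.015,"wx": 0,"wy": 0,"wz": 0,"jaw": 0},
    {"x": 0,"y": 0,"z": -0.02,"wx": 0,"wy": 0,"wz": 0,"jaw": 0},
    {"x": 0,"y": 0,"z": -0.02,"wx": 0,"wy": 0,"wz": 0,"jaw": 0}
  ]
}}

```text
t: 16.83
position: [438.3, 405.6, 94.8]
ee_rot: [0.08, 0.997, -0.001, -0.001]
wrist_force: [-0.4, 0.3, -3.9]
grip_width: 0.152
```

Request:
{"api": "apply_moves", "payload": {
  "series": [
    {"x": 0,"y": 0,"z": -0.025,"wx": 0,"wy": 0,"wz": 0,"jaw": 0},
    {"x": 0,"y": 0,"z": -0.025,"wx": 0,"wy": 0,"wz": 0,"jaw": 0},
    {"x": 0,"y": 0,"z": -0.025,"wx": 0,"wy": 0,"wz": 0,"jaw": 0},
    {"x": 0,"y": 0,"z": -0.02,"wx": 0,"wy": 0,"wz": 0,"jaw": 0},
    {"x": 0,"y": 0,"z": -0.01,"wx": 0,"wy": 0,"wz": 0,"jaw": 0}
  ]
}}

```text
t: 17.25
position: [439.7, 407.0, 202.5]
ee_rot: [0.08, 0.997, 0.001, 0.001]
wrist_force: [0.4, 0.4, -4.1]
grip_width: 0.148
```

Request:
{"api": "apply_moves", "payload": {
  "series": [
    {"x": 0,"y": 0,"z": 0,"wx": 0,"wy": 0,"wz": 0,"jaw": 0},
    {"x": 0,"y": 0,"z": 0,"wx": 0,"wy": 0,"wz": 0,"jaw": 0},
    {"x": 0,"y": 0,"z": 0,"wx": 0,"wy": 0,"wz": -0.05,"jaw": 0},
    {"x": 0,"y": 0,"z": 0,"wx": 0,"wy": 0,"wz": -0.05,"jaw": 0},
    {"x": 0,"y": 0,"z": 0,"wx": 0,"wy": 0,"wz": -0.052,"jaw": 0}
  ]
}}

```text
t: 17.67
position: [438.0, 405.5, 197.2]
ee_rot: [0.002, 1.0, -0.002, -0.001]
wrist_force: [-0.4, 0.2, -4.5]
grip_width: 0.15
```

```bash
python3 snap.py w15;python3 - <<'E'
from h import *
d=cam("scene"); cv2.imwrite("pics/s15.png",d["img"][:,:,::-1])
E
```

```text
[438.02588992 405.49112717 197.16742709] [ 0.00118214  0.99999697 -0.0015805  -0.00147051] 0.14890017946003326 0.014
```

View pics/w15.png

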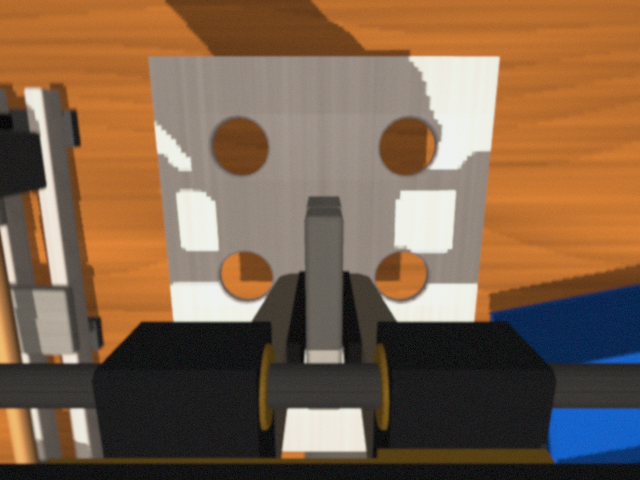

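View pics/s15.png

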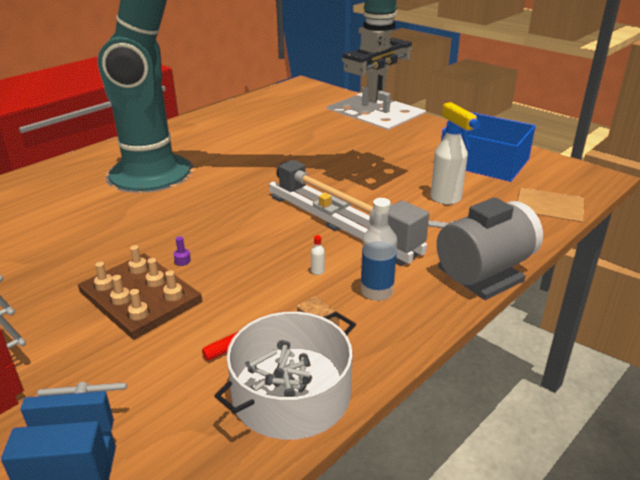

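The plate hangs level and unchanged in the grip (same wrist-view pixels as before the lift). The underside is at ≈172 mm, clear of the 110 mm lathe. I'll carry it over.

Request:
{"api": "apply_moves", "payload": {
  "series": [
    {"x": 0,"y": -0.008,"z": 0,"wx": 0,"wy": 0,"wz": 0,"jaw": 0},
    {"x": 0,"y": -0.016,"z": 0,"wx": 0,"wy": 0,"wz": 0,"jaw": 0},
    {"x": 0,"y": -0.024,"z": 0,"wx": 0,"wy": 0,"wz": 0,"jaw": 0},
    {"x": 0,"y": -0.03,"z": 0,"wx": 0,"wy": 0,"wz": 0,"jaw": 0},
    {"x": 0,"y": -0.03,"z": 0,"wx": 0,"wy": 0,"wz": 0,"jaw": 0}
  ]
}}

```text
t: 18.18
position: [437.5, 296.7, 198.6]
ee_rot: [0.004, 1.0, -0.001, -0.001]
wrist_force: [0.1, 0.3, -3.9]
grip_width: 0.15
```

Request:
{"api": "apply_moves", "payload": {
  "series": [
    {"x": 0,"y": -0.03,"z": 0,"wx": 0,"wy": 0,"wz": 0,"jaw": 0},
    {"x": 0,"y": -0.03,"z": 0,"wx": 0,"wy": 0,"wz": 0,"jaw": 0},
    {"x": 0,"y": -0.03,"z": 0,"wx": 0,"wy": 0,"wz": 0,"jaw": 0},
    {"x": 0,"y": -0.03,"z": 0,"wx": 0,"wy": 0,"wz": 0,"jaw": 0},
    {"x": 0,"y": -0.03,"z": 0,"wx": 0,"wy": 0,"wz": 0,"jaw": 0}
  ]
}}

```text
t: 18.6
position: [436.3, 146.3, 199.1]
ee_rot: [0.005, 1.0, -0.0, -0.0]
wrist_force: [0.6, 0.5, -4.2]
grip_width: 0.149
```

Request:
{"api": "apply_moves", "payload": {
  "series": [
    {"x": -0.001,"y": -0.03,"z": 0,"wx": 0,"wy": 0,"wz": 0,"jaw": 0},
    {"x": -0.001,"y": -0.03,"z": 0,"wx": 0,"wy": 0,"wz": 0,"jaw": 0},
    {"x": -0.001,"y": -0.03,"z": 0,"wx": 0,"wy": 0,"wz": 0,"jaw": 0},
    {"x": -0.001,"y": -0.03,"z": 0,"wx": 0,"wy": 0,"wz": 0,"jaw": 0},
    {"x": -0.001,"y": -0.03,"z": 0,"wx": 0,"wy": 0,"wz": 0,"jaw": 0}
  ]
}}

```text
t: 19.02
position: [440.0, -3.4, 199.2]
ee_rot: [0.005, 1.0, 0.0, -0.0]
wrist_force: [0.2, 0.1, -4.2]
grip_width: 0.15
```

Request:
{"api": "apply_moves", "payload": {
  "series": [
    {"x": -0.002,"y": -0.03,"z": 0,"wx": 0,"wy": 0,"wz": 0,"jaw": 0},
    {"x": -0.002,"y": -0.03,"z": 0,"wx": 0,"wy": 0,"wz": 0,"jaw": 0},
    {"x": -0.002,"y": -0.03,"z": 0,"wx": 0,"wy": 0,"wz": 0,"jaw": 0},
    {"x": -0.002,"y": -0.03,"z": 0,"wx": 0,"wy": 0,"wz": 0,"jaw": 0},
    {"x": -0.001,"y": -0.03,"z": 0,"wx": 0,"wy": 0,"wz": 0,"jaw": 0}
  ]
}}

```text
t: 19.43
position: [448.1, -153.2, 199.3]
ee_rot: [0.005, 1.0, 0.0, -0.0]
wrist_force: [0.3, 0.8, -4.6]
grip_width: 0.15
```

Request:
{"api": "apply_moves", "payload": {
  "series": [
    {"x": 0,"y": -0.03,"z": 0,"wx": 0,"wy": 0,"wz": 0,"jaw": 0},
    {"x": 0,"y": -0.03,"z": 0,"wx": 0,"wy": 0,"wz": 0,"jaw": 0},
    {"x": 0,"y": -0.025,"z": 0,"wx": 0,"wy": 0,"wz": 0,"jaw": 0},
    {"x": 0,"y": -0.018,"z": 0,"wx": 0,"wy": 0,"wz": 0,"jaw": 0},
    {"x": 0,"y": -0.01,"z": 0,"wx": 0,"wy": 0,"wz": 0,"jaw": 0}
  ]
}}

```text
t: 19.85
position: [446.7, -267.4, 199.2]
ee_rot: [0.006, 1.0, -0.0, -0.0]
wrist_force: [-0.5, -0.5, -4.6]
grip_width: 0.152
```

Request:
{"api": "apply_moves", "payload": {
  "series": [
    {"x": 0,"y": 0,"z": 0,"wx": 0,"wy": 0,"wz": 0,"jaw": 0},
    {"x": 0,"y": 0,"z": 0,"wx": 0,"wy": 0,"wz": 0,"jaw": 0},
    {"x": 0,"y": 0,"z": 0,"wx": 0,"wy": 0,"wz": 0,"jaw": 0},
    {"x": 0,"y": 0,"z": 0,"wx": 0,"wy": 0,"wz": 0,"jaw": 0},
    {"x": 0,"y": 0,"z": 0,"wx": 0,"wy": 0,"wz": 0,"jaw": 0}
  ]
}}

```text
t: 20.27
position: [448.5, -263.2, 199.6]
ee_rot: [0.003, 1.0, 0.0, 0.0]
wrist_force: [-0.0, 0.4, -3.8]
grip_width: 0.151
```

Request:
{"api": "apply_moves", "payload": {
  "series": [
    {"x": -0.002,"y": -0.01,"z": 0,"wx": 0,"wy": 0,"wz": 0,"jaw": 0},
    {"x": -0.002,"y": -0.016,"z": 0,"wx": 0,"wy": 0,"wz": 0.002,"jaw": 0},
    {"x": 0,"y": -0.015,"z": 0,"wx": 0,"wy": 0,"wz": 0,"jaw": 0},
    {"x": 0,"y": -0.01,"z": 0,"wx": 0,"wy": 0,"wz": 0,"jaw": 0},
    {"x": 0,"y": 0,"z": 0,"wx": 0,"wy": 0,"wz": 0,"jaw": 0}
  ]
}}

```text
t: 20.68
position: [451.3, -318.4, 199.8]
ee_rot: [0.006, 1.0, -0.001, 0.0]
wrist_force: [-0.2, -0.8, -4.3]
grip_width: 0.147
```

Request:
{"api": "apply_moves", "payload": {
  "series": [
    {"x": 0,"y": 0,"z": 0.01,"wx": 0,"wy": 0,"wz": 0,"jaw": 0},
    {"x": 0,"y": 0,"z": 0.02,"wx": 0,"wy": 0,"wz": 0,"jaw": 0},
    {"x": 0,"y": 0,"z": 0.02,"wx": 0,"wy": 0,"wz": 0,"jaw": 0},
    {"x": 0,"y": 0,"z": 0.01,"wx": 0,"wy": 0,"wz": 0,"jaw": 0},
    {"x": 0,"y": 0,"z": 0,"wx": 0,"wy": 0,"wz": 0,"jaw": 0}
  ]
}}

```text
t: 21.1
position: [450.2, -313.4, 136.8]
ee_rot: [0.004, 1.0, 0.002, -0.002]
wrist_force: [-0.7, -0.5, -3.6]
grip_width: 0.148
```

Request:
{"api": "apply_moves", "payload": {
  "series": [
    {"x": 0,"y": 0,"z": 0,"wx": 0,"wy": 0,"wz": 0,"jaw": 0},
    {"x": 0,"y": 0,"z": 0,"wx": 0,"wy": 0,"wz": 0,"jaw": 0},
    {"x": 0,"y": 0,"z": 0,"wx": 0,"wy": 0,"wz": 0,"jaw": 0},
    {"x": 0,"y": 0,"z": 0,"wx": 0,"wy": 0,"wz": 0,"jaw": 0},
    {"x": 0,"y": 0,"z": 0,"wx": 0,"wy": 0,"wz": 0,"jaw": 0}
  ]
}}

```text
t: 21.52
position: [452.2, -315.8, 140.4]
ee_rot: [0.005, 1.0, -0.0, 0.001]
wrist_force: [-0.9, 0.0, -5.0]
grip_width: 0.152
```

```bash
python3 snap.py w16;python3 - <<'E'
from h import *
d=cam("scene"); crop(d,60,180,260,350,4,"pics/s16.png")
d=cam("top"); crop(d,390,220,520,330,5,"pics/t16.png")
E
```

```text
[ 452.0531527  -315.67694203  140.16817303] [ 4.63555608e-03  9.99989092e-01 -1.69130761e-04  5.46409863e-04] 0.14696176303257086 0.005
```

View pics/w16.png

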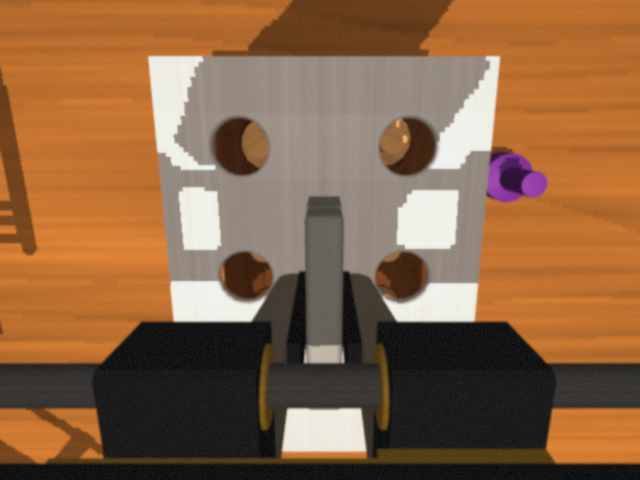

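View pics/s16.png

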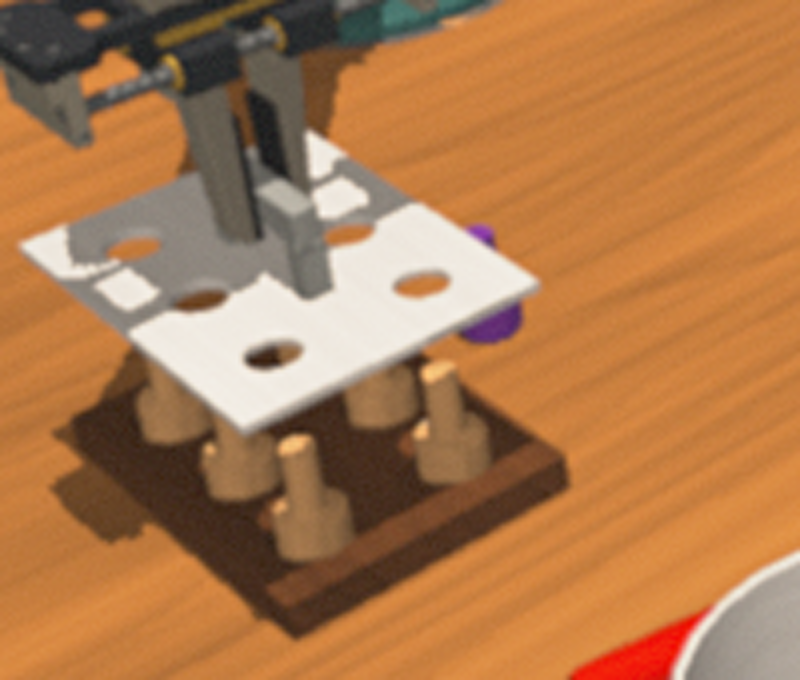

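View pics/t16.png

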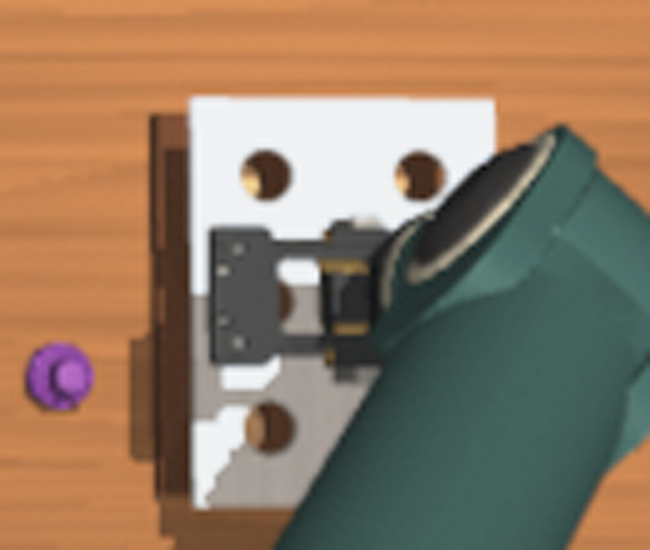

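The wrist view shows plug tops symmetric in the holes at (240,145) and (408,145), shifted about 1.5 px to +y. That agrees with my numbers (TCP y -315.7 against rack -314.4). I'll correct by +1.2 mm and descend in steps.

Request:
{"api": "apply_moves", "payload": {
  "series": [
    {"x": 0,"y": 0.0012,"z": 0.004,"wx": 0,"wy": 0,"wz": 0,"jaw": 0},
    {"x": 0,"y": 0,"z": 0.005,"wx": 0,"wy": 0,"wz": 0,"jaw": 0},
    {"x": 0,"y": 0,"z": 0.005,"wx": 0,"wy": 0,"wz": 0,"jaw": 0},
    {"x": 0,"y": 0,"z": 0.005,"wx": 0,"wy": 0,"wz": 0,"jaw": 0},
    {"x": 0,"y": 0,"z": 0.004,"wx": 0,"wy": 0,"wz": 0,"jaw": 0}
  ]
}}

```text
t: 22.08
position: [451.4, -314.2, 115.6]
ee_rot: [0.005, 1.0, 0.0, -0.0]
wrist_force: [0.3, 0.0, -4.5]
grip_width: 0.151
```

Request:
{"api": "apply_moves", "payload": {
  "series": [
    {"x": 0,"y": 0,"z": 0.003,"wx": 0,"wy": 0,"wz": 0,"jaw": 0},
    {"x": 0,"y": 0,"z": 0.002,"wx": 0,"wy": 0,"wz": 0,"jaw": 0},
    {"x": 0,"y": 0,"z": 0,"wx": 0,"wy": 0,"wz": 0,"jaw": 0},
    {"x": 0,"y": 0,"z": 0,"wx": 0,"wy": 0,"wz": 0,"jaw": 0},
    {"x": 0,"y": 0,"z": 0,"wx": 0,"wy": 0,"wz": 0,"jaw": 0}
  ]
}}

```text
t: 22.5
position: [451.9, -314.5, 111.8]
ee_rot: [0.005, 1.0, -0.0, 0.0]
wrist_force: [-0.2, -0.3, -4.6]
grip_width: 0.148
```

Request:
{"api": "apply_moves", "payload": {
  "series": [
    {"x": 0,"y": 0,"z": 0,"wx": 0,"wy": 0,"wz": 0,"jaw": 0},
    {"x": 0,"y": 0,"z": 0,"wx": 0,"wy": 0,"wz": 0,"jaw": 0},
    {"x": 0,"y": 0,"z": 0,"wx": 0,"wy": 0,"wz": 0,"jaw": 0},
    {"x": 0,"y": 0,"z": 0,"wx": 0,"wy": 0,"wz": 0,"jaw": 0},
    {"x": 0,"y": 0,"z": 0,"wx": 0,"wy": 0,"wz": 0,"jaw": 0}
  ]
}}

```text
t: 22.92
position: [451.8, -314.4, 111.7]
ee_rot: [0.005, 1.0, -0.0, 0.0]
wrist_force: [0.7, -0.1, -4.2]
grip_width: 0.151
```

```bash
python3 snap.py w17;python3 - <<'E'
from h import *
import pickle; d=pickle.load(open("w17.pkl","rb"))
crop(d,190,90,460,310,2.9,"pics/w17c.png")
E
```

```text
[ 451.78066817 -314.38101843  111.64871149] [ 4.65424887e-03  9.99989165e-01 -2.77531304e-05  8.78892694e-05] 0.14925180647882394 0.002
```

View pics/w17c.png

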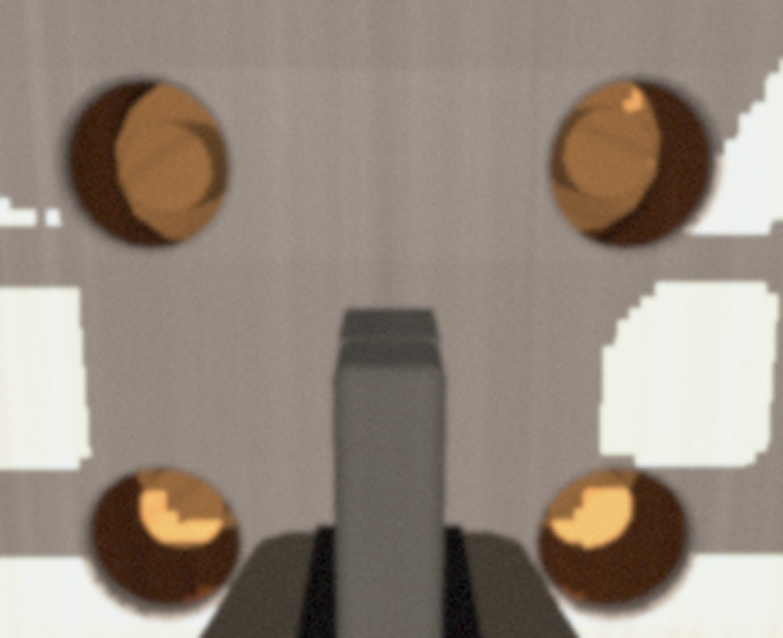

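```bash
python3 - <<'E'
from h import *
import pickle; d=pickle.load(open("w17.pkl","rb"))
f=lambda x,y:(190+x/2.9-.33,90+y/2.9-.33)
for n,p,z in (("hole L",(149,163),91.1),("plugtop L",(166,166),68),("hole R",(632,162),91.1),("plugtop R",(610,152),68),("hole L2",(166,540),91.1),("hole R2",(614,540),91.1),("plug L2 bottom edge",(183,547),68),("plug R2 bottom edge",(590,550),68)): print(n,onz(d,*f(*p),z)[:2].round(1))
crop(d,205,110,280,180,8,"pics/a.png"); crop(d,370,110,445,180,8,"pics/b.png")
E
python3 -c "
import cv2,numpy as np
cv2.imwrite('pics/ab.png',cv2.resize(np.hstack([cv2.imread('pics/a.png'),cv2.imread('pics/b.png')]),(800,373)))"
```

```text
hole L [ 389.  -350.9]
plugtop L [ 390.2 -352.5]
hole R [ 389.6 -276. ]
plugtop R [ 388.7 -275.3]
hole L2 [ 450.8 -351.7]
hole R2 [ 451.6 -276.6]
plug L2 bottom edge [ 460.4 -353.2]
plug R2 bottom edge [ 461.8 -276.6]
```

View pics/ab.png

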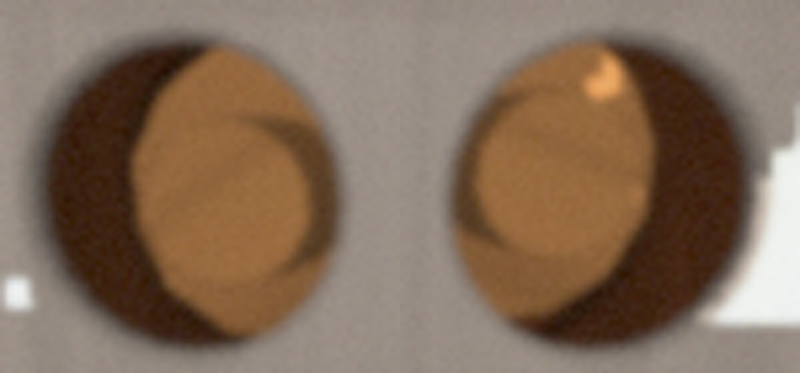

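Plate centre ≈(451.3,-314.1), plug pattern ≈(452.3,-314.4): well within tolerance. I'll nudge x +0.8 mm, lower 6 mm to TCP ≈105.5, and check.

Request:
{"api": "apply_moves", "payload": {
  "series": [
    {"x": -0.0008,"y": 0,"z": 0.002,"wx": 0,"wy": 0,"wz": 0,"jaw": 0},
    {"x": 0,"y": 0,"z": 0.002,"wx": 0,"wy": 0,"wz": 0,"jaw": 0},
    {"x": 0,"y": 0,"z": 0.002,"wx": 0,"wy": 0,"wz": 0,"jaw": 0},
    {"x": 0,"y": 0,"z": 0,"wx": 0,"wy": 0,"wz": 0,"jaw": 0},
    {"x": 0,"y": 0,"z": 0,"wx": 0,"wy": 0,"wz": 0,"jaw": 0}
  ]
}}

```text
t: 23.38
position: [452.4, -314.3, 105.3]
ee_rot: [0.005, 1.0, 0.0, -0.0]
wrist_force: [-0.2, -0.6, -4.8]
grip_width: 0.151
```

Request:
{"api": "apply_moves", "payload": {
  "series": [
    {"x": 0,"y": 0,"z": 0,"wx": 0,"wy": 0,"wz": 0,"jaw": 0},
    {"x": 0,"y": 0,"z": 0,"wx": 0,"wy": 0,"wz": 0,"jaw": 0},
    {"x": 0,"y": 0,"z": 0,"wx": 0,"wy": 0,"wz": 0,"jaw": 0},
    {"x": 0,"y": 0,"z": 0,"wx": 0,"wy": 0,"wz": 0,"jaw": 0},
    {"x": 0,"y": 0,"z": 0,"wx": 0,"wy": 0,"wz": 0,"jaw": 0}
  ]
}}

```text
t: 23.8
position: [452.6, -314.4, 105.7]
ee_rot: [0.005, 1.0, -0.0, 0.0]
wrist_force: [0.4, -0.3, -3.8]
grip_width: 0.151
```

```bash
python3 snap.py w18;python3 - <<'E'
from h import *
d=cam("scene"); crop(d,60,180,260,350,4,"pics/s18.png")
W=d["W"]; 
import pickle; w=pickle.load(open("w18.pkl","rb"))["W"]
for u,v in((323,100),(323,170),(200,200),(460,200),(230,80),(420,80)): print(w[v,u].round(1))
E
```

```text
[ 452.54368907 -314.37494497  105.62429885] [4.67426356e-03 9.99989074e-01 1.09793838e-05 4.51400608e-05] 0.15184191234971706 0.003
[ 370.5 -313.9   85.2]
[ 400.9 -314.2   85.9]
[ 414.  -371.2   86.1]
[nan nan nan]
[ 361.9 -354.    85.4]
[ 362.6 -271.6   84.6]
```

View pics/w18.png

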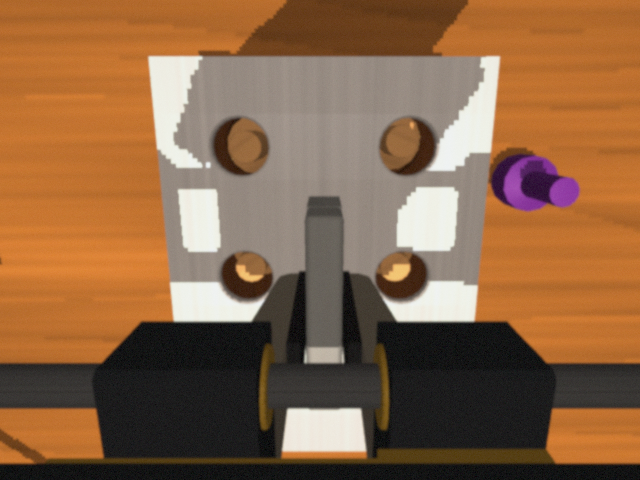

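View pics/s18.png

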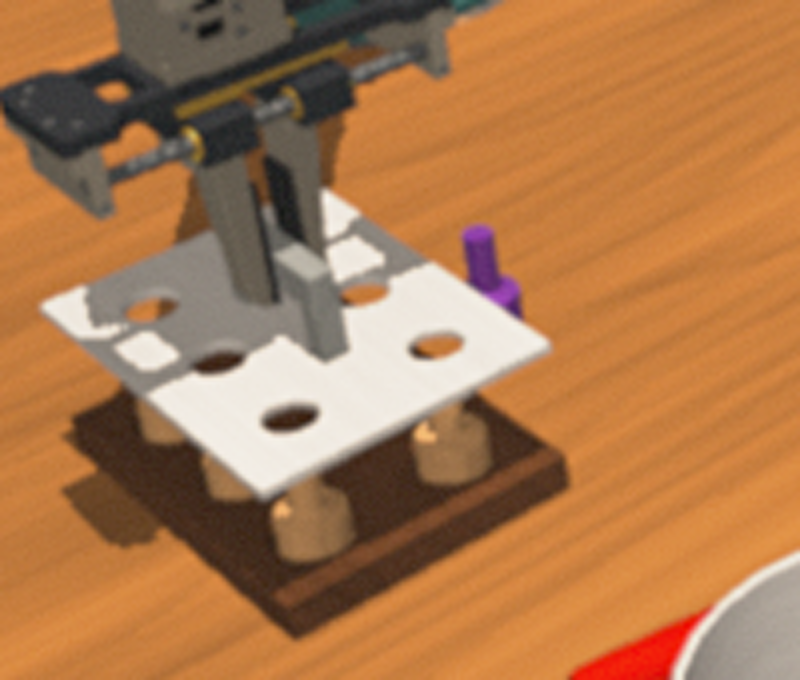

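The plate top measures z≈85–86, so the underside is ≈80.5 mm, about 12 mm above the plug tops. It is level, each hole in view sits over its plug, and nothing touches: the wrist load is about 4 N (the plate's weight) and steady. I'll hand in.

```bash
python3 -c "
from station import job_done
print(job_done())"
```

```text
the job is handed in; nothing more can be done
None
```

Both loose plugs now stand in the two empty pockets, and I handed the job in at about 24 s with the plate held level over the rack. The station gives no verdict, so the result below rests on my own last checks.

**What I did:** The plug nearest the robot went into the far left pocket and the other into the near left one. I then gripped the plate by its handle, carried it over the lathe with its underside about 170 mm up (the lathe is at most 110 mm), and lowered it over the rack. I did not reach for the purple look-alike or the other items. I did not measure them again at the end.

**Last checks:**
- **Position:** The tool stood at (452.5, -314.4) mm. My best estimate of the rack centre is (452.2, -314.4), with yaws agreeing to about 0.002 rad.
- **Height:** The underside was about 80 mm up, roughly 12 mm above the plug tops, and level to within about 1 mm.
- **Holes and contact:** The four holes visible from the wrist showed their plugs. The other two were hidden by the gripper. The wrist load was a steady 4–5 N, about the plate's own weight.

**Disagreement:** The top camera read y about 3 mm higher than the wrist camera. I used the wrist camera because a close view of the first plug over its pocket agreed with it. While I was gripping the second plug the wrist briefly read about 5 N upward. It was gone after the lift, and that plug seated without force.

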